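# Nest the empty prep pans in the worktop well

## Robot

A 6-joint arm with a two-finger parallel gripper is mounted at the origin on the work surface. World frame = base frame: x ahead of the robot, y to its left, z up, the work surface at z = 0. Lengths are in m, angles in rad, forces in N, time in s.
With the tool pointing down it reaches from about 0.375 to 0.975 m from the base axis. Payload 3.8 kg.
Tool frame: the origin (TCP) lies midway between the tips of the shut fingers; the grasp point (between the pads) lies 19 mm behind it; z points along the fingers, y is the line along which they close (so a half turn about z gives the same grasp; the last joint's range is limited). The gripper opens to 85 mm and grips with 20 to 120 N. Pads are 22 mm wide; open, the fingers measure 114 mm over their backs; the gripper's body (76 mm by 85 mm) begins 54 mm behind the grasp point. The pads swing forward as they close: fully open they stand 13 mm farther back than shut.
Start: joints at [-1.176, 0.264, 1.604, -0, 1.274, -0.037], TCP at [0.282, -0.613, 0.231] pointing down, gripper open.
Joint ranges: [-2.63, 2.63], [-0.94, 2.18], [0.31, 2.57], [-1.31, 4.45], [0, 2.66], [-2.55, 2.55]. Speed limits (rad/s): [2.57, 2.57, 3.14, 3.14, 3.14, 3.14].

## Interface

Orientations are given as a rotation vector (axis times angle).
In Python, from workcell import bot, cams gives the robot as it stands.
- The arm moves only by the tool play_rows, never from a script. Its argument "rows" is a list of rows, each a list of 2 entries, a list of its own where there are three numbers: the shift along the tool's x, y, z scaled (see below), then the turn, a rotation vector about the tool's x, y, z scaled (see below). A call has 1 to 20 rows; each row is the pose to reach, as a shift and turn from the pose commanded when the call began, along the tool's axes at that moment; what a row does not reach only later rows make up. The controller multiplies each number of a shift by 250 mm and each number of a turn by 45 degrees. A row lasts 1/12 s, in which the tool goes at most 41.7 mm and 7.16 degrees, less where a joint would pass 70% of its speed; a pose out of reach is approached as far as the arm can. A call with a number of a shift or a turn outside -1 to 1 is refused whole. A call with a gripper value outside its range is refused whole. "claw" is the opening, from -1 (shut) to 1 (fully open), set as the call begins (left out, the last holds). The fingers move at their own pace and stop on an object; "newtons" is the grip in N (left out, the last holds). Time passes only in rows, so rows that repeat a pose let the fingers close. It gives the time, the measured TCP pose, the force, the opening and the grip force at its end, in the units of the state.
- bot.read_state(): the state, without advancing time (a new reading comes with each control period).
- cams.read_camera(name): name is "side" or "top"; returns a dict with "image" (400x640x3 uint8, red, green, blue), "K" (3x3 intrinsics, pixels), "k1" (the pictures are not rectified: a ray, as slopes to the right and down, at radius r is drawn at 1 + k1 r^2 times it, then the intrinsics apply), "T" (4x4, takes a point from camera to world coordinates). Camera axes: x right, y down, z forward; pixel columns grow to the right and rows downward; lengths in m; the calibration is good to about 2 mm. A picture is of the moment at which its call begins. There is no depth.
- bot.finish_job(): hands the job in; it is judged then, once.
The state is a dict: "time": time; "q": joint angles; "joint_vel": joint speeds; "joint_torque": joint torques, N m; "tool_pos": TCP position; "tcp_rot": TCP orientation; "wrist_force": force on the tool from outside, world axes, zero at the start; "torque": the same for the moment, N m; "width": opening from 0.0 (shut) to 1.0 (fully open); "grip_force": force on a finger pad.
Only numpy, scipy, OpenCV 4.12 (cv2) and the standard library are available. Lean on these libraries where they do the work, as an engineer would, in place of code of your own. Each camera call takes 0.05 s, during which the arm holds its last target. There are 200 camera calls.

## Task

Clear the board for cutting: slide the bigger of the two empty steel pans across the board, without lifting it clear, let it tip into the well and press it down until both spring catches have snapped over its rim. Then slide the smaller pan over in the same way, so that it drops inside the bigger one and lies flat on its floor. Leave the jar, the shaker and the card tray where they stand.

Things in the scene. Friction and masses are not known exactly. Their poses are not given: they have to be found in the camera images.
- station: Raised prep station, fixed: steel body, white board on top, 330 x 690 mm, the board's top 70 mm above the table. Origin at table height under the centre of the well; x points away from the robot (apart from its yaw), y along its length, z up. The board reaches from x = -135 to +195 mm and y = -345 to +345 mm. The well is an opening in the board.
- well (a point): Centre of the well's floor, axes as the station. The well is a steel-lined oblong opening, 128 mm along x, 170 mm along y, upright walls, floor 46 mm below the board's top.
- catch_near (a joint): Spring catch in the middle of the well's near wall (x = -64 mm, y = 0): black wedge 28 mm wide, its slope runs from 64 to 57 mm from the well's centre, 1 to 11 mm below the board. Value: how far it is pushed back, 0 to 6 mm. The bigger pan's rim comes to rest on the slopes of both catches; its weight does not open them, a push of about 8 to 20 N down on the pan's floor snaps it past.
- catch_far (a joint): The same catch in the far wall (x = +64 mm, y = 0).
- big_pan: Bigger steel pan, 34 mm high, tapered: base 100 (x) by 134 mm (y) outside, rim 118 x 158 mm over a 5 mm bead; walls and floor 3 mm, inner floor 94 x 128 mm, mouth inside 108 x 148 mm. Origin: centre of underside, z up. About 0.22 kg. Starts on one side of the well, y roughly along the station's. Home, its underside is on the well's floor, rim 12 mm below the board, under the catches.
- small_pan: Smaller pan of the same shape, 28 mm high: base 82 x 116 mm, rim 100 x 138 mm over the bead, inner floor 76 x 110 mm, mouth inside 90 x 128 mm, floor 3 mm. Origin: centre of underside, z up. About 0.14 kg. Starts on the other side of the well. Nested, its underside lies on the bigger pan's inner floor, 3 mm above the bigger pan's origin.
- spread_jar: Bystander: closed jar, 52 mm across, 75 mm high, on the back strip of the board. Origin at its underside.
- shaker: Bystander: steel shaker, 44 mm across, 72 mm high, on the back strip of the board. Origin at its underside.
- toast_cup: Bystander: open card tray, 50 x 90 x 35 mm, on the back strip of the board. Origin at its underside.

How it is judged:
By the outcome, as a careful person would: the job done as asked, in the order asked, and still so for the second after the job is handed in, with the robot touching nothing.
It also fails if it takes over 72 s, if anything falls off the work surface, if the arm or the gripper's body presses on something with over 40 N, if the wrist force passes 120 N, or if a joint passes its speed limit or range.

## Working session

There is one attempt and no reset: what is moved stays moved. The work goes in short steps, Python scripts to look and compute and a tool call to move; the robot and the scene stay as the last step left them, time stands still between calls to the robot, and variables do not carry over. Pictures are saved under pics/ and viewed, at most 10 in all, crops included, and the job is handed in when it is done.

Besides the shell and the picture viewer there is one more tool, called after ">>>" as name(argument=value, ...) on one line, values as JSON. play_rows: Moves the arm, as the interface text tells. Its arguments: {"type":"object","properties":{"rows":{"type":"array","items":{"type":"array"}},"claw":{"type":"number"},"newtons":{"type":"number"}},"required":["rows"]}

```bash
ls; mkdir -p pics
python3 - <<'E'
from workcell import bot,cams
import cv2
for n in("top","side"):
    c=cams.read_camera(n); cv2.imwrite(f"pics/{n}0.png",c["image"][:,:,::-1]); print(n,c["K"].tolist(),c["k1"],c["T"].round(4).tolist())
s=bot.read_state(); print(s["time"],s["tool_pos"],s["tcp_rot"],s["width"])
E
```

```text
pics
top [[507.4506658962692, 0.0, 317.1242473934045], [0.0, 507.4506658962692, 197.40282719114145], [0.0, 0.0, 1.0]] -0.05364393629428161 [[-0.02, -0.9962, 0.0842, 0.5351], [-0.9997, 0.0208, 0.0087, -0.0105], [-0.0104, -0.084, -0.9964, 0.9602], [0.0, 0.0, 0.0, 1.0]]
side [[427.889696504869, 0.0, 319.78799346744444], [0.0, 427.889696504869, 206.1618182063366], [0.0, 0.0, 1.0]] 0.0369237978723543 [[0.9053, -0.2575, 0.3379, 0.3079], [-0.4246, -0.5212, 0.7403, -0.5893], [-0.0146, -0.8136, -0.5812, 0.5306], [0.0, 0.0, 0.0, 1.0]]
0.1 [ 0.2822403  -0.61243429  0.23005394] [-3.06668485e+00 -6.72596303e-01  4.95596223e-04] 1.0009357302014166
```

View pics/top0.png

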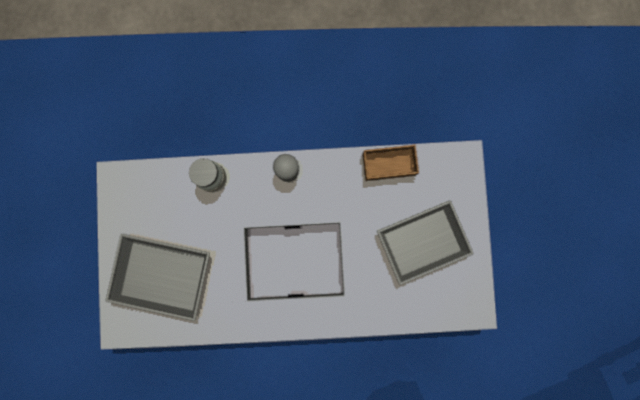

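View pics/side0.png

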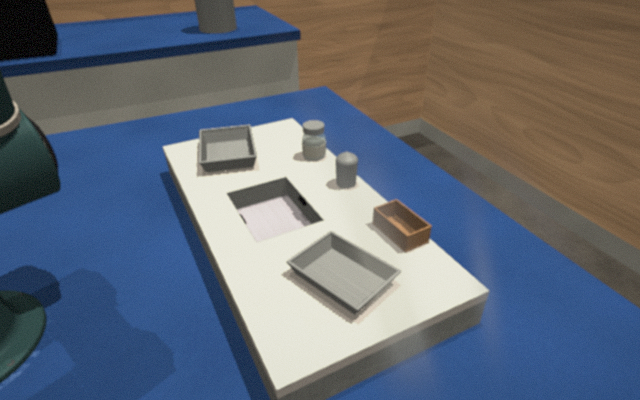

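The top view shows the big pan at about (160,277), rim corners roughly (121,235), (213,249), (198,320), (107,300). The small pan is at about (425,243), the well spans (245..343, 224..299), and the board corners are (97,161), (483,141), (496,328), (101,349). The side view agrees.

```bash
cat > h.py <<'E'
import numpy as np,cv2
from workcell import bot,cams
def ray(c,uv,z):
    K,T,k=c["K"],c["T"],c["k1"]
    p=cv2.undistortPoints(np.float32(uv).reshape(-1,1,2),K,np.array([k,0,0,0.]))[:,0]
    d=np.c_[p,np.ones(len(p))]@T[:3,:3].T
    return T[:3,3]+d*((z-T[2,3])/d[:,2])[:,None]
def rect(P,name):
    P=np.float32(P[:,:2]*1000); r=cv2.minAreaRect(P); b=cv2.boxPoints(r)
    e=[(b[1]-b[0]),(b[2]-b[1])]; L=max(e,key=np.linalg.norm); a=np.degrees(np.arctan2(L[1],L[0]))%180
    print(name,"centre",np.round(r[0],1),"size",np.round(sorted(r[1]),1),"long axis deg",round(a,1)); return r
E
python3 - <<'E'
from h import *
c=cams.read_camera("top"); im=c["image"].astype(int)
for u,v in [(160,277),(110,290),(120,300),(205,280),(150,215),(294,261),(425,243),(300,330),(270,225),(246,260),(343,260),(208,283)]: print((u,v),im[v,u])
nb=((im[:,:,2]-im[:,:,0])<40).astype(np.uint8); nb[:100]=0; nb[:,560:]=0
cs=max(cv2.findContours(nb,0,2)[0],key=cv2.contourArea)
q=cv2.approxPolyDP(cs,12,True)[:,0]; print(q.tolist())
print("board",[ (1000*x).round() for x in ray(c,q,0.07)[:,:2]]); 
rect(ray(c,[(97,161),(483,141),(496,328),(101,349)],.07),"boardhand")
rect(ray(c,[(121,235),(213,249),(198,320),(107,300)],.104),"big")
rect(ray(c,[(377,236),(453,202),(472,250),(400,284)],.098),"small")
rect(ray(c,[(245,227),(339,223),(344,296),(248,300)],.07),"well")
# pan mask: greenish-grey
m=((im[:,:,1]-im[:,:,2])>3)&(im[:,:,1]-im[:,:,0]>-8)
M=(m*255).astype(np.uint8); M[nb==0]=0
M=cv2.morphologyEx(M,cv2.MORPH_OPEN,np.ones((3,3)))
for k in cv2.findContours(M,0,2)[0]:
    if cv2.contourArea(k)>1500:
        x=cv2.minAreaRect(k)[0]; rect(ray(c,k[:,0],.104 if x[0]<300 else .098),"mask %s"%np.round(x))
g=cv2.resize(c["image"][130:360,90:500,::-1],None,fx=1.95,fy=1.95,interpolation=cv2.INTER_CUBIC); cv2.imwrite("pics/z.png",g)
E
```

```text
(160, 277) [130 131 122]
(110, 290) [74 74 70]
(120, 300) [68 69 64]
(205, 280) [88 84 78]
(150, 215) [161 163 164]
(294, 261) [162 164 167]
(425, 243) [141 141 133]
(300, 330) [160 162 167]
(270, 225) [150 151 154]
(246, 260) [60 60 58]
(343, 260) [156 158 162]
(208, 283) [160 157 146]
[[481, 140], [97, 162], [100, 348], [496, 328]]
board [array([ 707., -297.]), array([682., 392.]), array([354., 383.]), array([ 377., -308.])]
boardhand centre [529.5  40.2] size [332.5 692.6] long axis deg 91.9
big centre [482.  265.5] size [120.9 160. ] long axis deg 77.6
small centre [ 526.6 -186.1] size [ 89.2 142.5] long axis deg 112.7
well centre [499.2  39.5] size [127. 168.] long axis deg 91.3
mask [159. 278.] centre [476.9 266.2] size [128.7 169.6] long axis deg 76.8
mask [420. 245.] centre [ 524.1 -176. ] size [103.5 135.5] long axis deg 111.2
```

View pics/z.png

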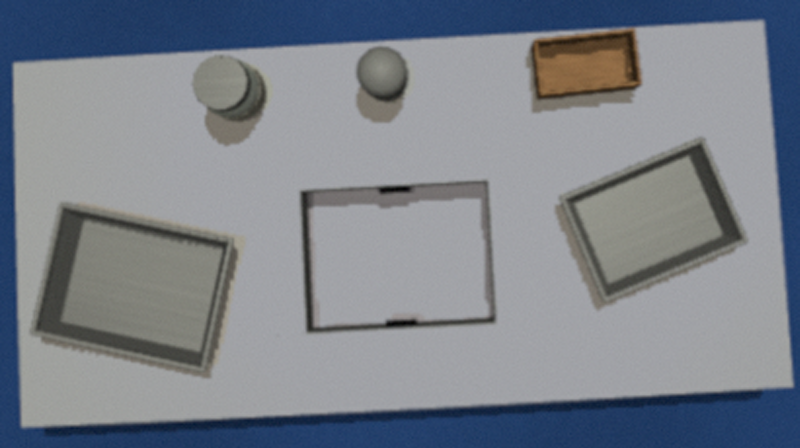

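```bash
cat >> h.py <<'E'
from scipy.spatial.transform import Rotation as R
def down(th): # tool x at world heading th deg, pointing down
    return R.from_euler('z',th,degrees=True)*R.from_euler('x',180,degrees=True)
def plan(xyz_mm,th,tag=""):
    s=bot.read_state(); p=s["tool_pos"]*1000; r=R.from_rotvec(s["tcp_rot"])
    d=r.inv().apply(np.array(xyz_mm)-p); t=(r.inv()*down(th)).as_rotvec(degrees=True)
    print(tag,"from",p.round(1),"shift/250",(d/250).round(3),"turn/45",(t/45).round(3),"t",round(s["time"],2))
E
python3 - <<'E'
from h import *
c=cams.read_camera("top"); z=lambda L:[(u/1.951+90,v/1.951+130) for u,v in L]
for n,L,h in(("big",[(63,204),(233,239),(207,372),(36,331)],.104),("small",[(561,199),(703,140),(745,240),(605,302)],.098)):
    P=ray(c,z(L),h); rect(P,n); print((P.mean(0)*1000).round(1),[np.linalg.norm(P[i]-P[i-1])*1000//1 for i in range(4)])
P=ray(c,z([(302,191),(487,181),(494,321),(309,331)]),.07); rect(P,"well")
cen=np.array([481,266]);a=np.radians(77.5); print("tgt",cen-40*np.array([np.cos(a),np.sin(a)]))
t=cen-40*np.array([np.cos(a),np.sin(a)]); plan([*t,200],77.5,"to big")
E
```

```text
big centre [477.7 266.9] size [115.7 154.9] long axis deg 77.6
[478.7 266.9 104. ] [np.float64(111.0), np.float64(153.0), np.float64(115.0), np.float64(154.0)]
small centre [ 526.5 -184.5] size [ 96.3 134.9] long axis deg 111.2
[ 527.  -184.3   98. ] [np.float64(96.0), np.float64(134.0), np.float64(93.0), np.float64(133.0)]
well centre [499.6  39.9] size [124.9 166.7] long axis deg 91.9
tgt [472.34241544 226.94815972]
to big from [ 282.3 -612.6  230.4] shift/250 [ 2.096 -2.732  0.126] turn/45 [-2.000e-03 -1.000e-03 -1.173e+00] t 0.2
```

>>> play_rows(rows=[[[0.75,-0.95,0.04],[0,0,0]],[[0.75,-0.95,0.04],[0,0,0]],[[0.75,-0.95,0.04],[0,0,0]],[[0.75,-0.95,0.04],[0,0,0]],[[0.75,-0.95,0.04],[0,0,0]],[[0.75,-0.95,0.04],[0,0,0]],[[0.75,-0.95,0.04],[0,0,0]],[[0.75,-0.95,0.04],[0,0,0]],[[0.75,-0.95,0.04],[0,0,0]],[[0.75,-0.95,0.04],[0,0,0]]], claw=0.3)

```text
time: 1.03
tool_pos: [0.3536, -0.3188, 0.2215]
tcp_rot: [3.067, 0.676, -0.0]
wrist_force: [-1.0, -0.5, -0.8]
width: 0.645
grip_force: 0.0
```

>>> play_rows(rows=[[[0.75,-0.95,0.04],[0,0,-0.6]],[[0.75,-0.95,0.04],[0,0,-0.6]],[[0.75,-0.95,0.04],[0,0,-0.6]],[[0.75,-0.95,0.04],[0,0,-0.6]],[[0.75,-0.95,0.04],[0,0,-0.6]],[[0.75,-0.95,0.04],[0,0,-0.6]],[[0.75,-0.95,0.04],[0,0,-0.6]],[[0.75,-0.95,0.04],[0,0,-0.6]],[[0.75,-0.95,0.04],[0,0,-0.6]],[[0.75,-0.95,0.04],[0,0,-0.6]]])

```text
time: 1.87
tool_pos: [0.425, -0.0254, 0.2114]
tcp_rot: [2.825, 1.372, -0.001]
wrist_force: [-0.5, -0.8, -0.8]
width: 0.649
grip_force: 0.0
```

```bash
python3 -c "
from h import *
plan([470,228,160],77.5);print(bot.read_state()['wrist_force'],bot.read_state()['width'])"
```

```text
from [425.  -25.4 211.4] shift/250 [ 0.908 -0.486  0.204] turn/45 [ 0.     0.001 -0.571] t 1.87
[-0.45111669 -0.7970006  -0.78486714] 0.649381728865366
```

>>> play_rows(rows=[[[0.908,-0.486,0.2],[0,0,-0.571]],[[0.908,-0.486,0.2],[0,0,-0.571]],[[0.908,-0.486,0.2],[0,0,-0.571]],[[0.908,-0.486,0.2],[0,0,-0.571]],[[0.908,-0.486,0.2],[0,0,-0.571]],[[0.908,-0.486,0.2],[0,0,-0.571]],[[0.908,-0.486,0.2],[0,0,-0.571]],[[0.908,-0.486,0.2],[0,0,-0.571]],[[0.908,-0.486,0.2],[0,0,-0.571]],[[0.908,-0.486,0.2],[0,0,-0.571]],[[0.908,-0.486,0.2],[0,0,-0.571]]])

```text
time: 2.78
tool_pos: [0.4699, 0.2267, 0.1616]
tcp_rot: [2.453, 1.961, -0.0]
wrist_force: [-0.5, 0.4, -0.1]
width: 0.65
grip_force: 0.0
```

Run:
```python
from h import *
plan([470,228,82],77.5)
c=cams.read_camera("side"); i=c["image"][60:300,120:420,::-1]; cv2.imwrite("pics/s1.png",cv2.resize(i,None,fx=2,fy=2))
```

```text
from [469.9 226.7 161.6] shift/250 [ 0.005 -0.001  0.318] turn/45 [ 0.     0.001 -0.005] t 2.78
```

View pics/s1.png

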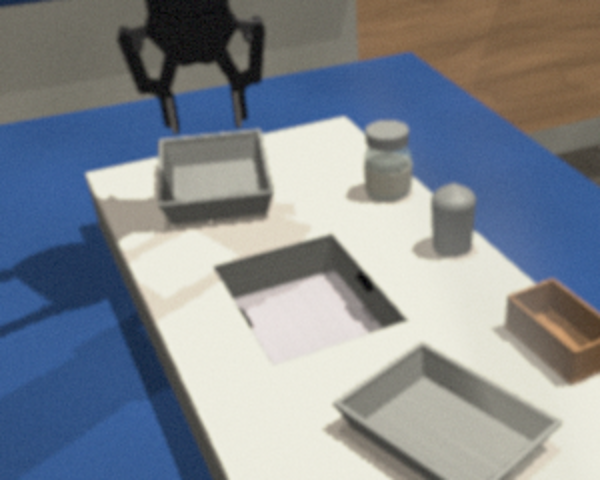

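The fingers hang over the big pan's well-side part, with tips at about (175,128) and (240,120) in the crop. I'll go down into the pan.

>>> play_rows(rows=[[[0,0,0.12],[0,0,0]],[[0,0,0.22],[0,0,0]],[[0,0,0.28],[0,0,0]],[[0,0,0.32],[0,0,0]],[[0,0,0.34],[0,0,0]],[[0,0,0.34],[0,0,0]],[[0,0,0.34],[0,0,0]]])

```text
time: 3.42
tool_pos: [0.4701, 0.2287, 0.0771]
tcp_rot: [2.451, 1.964, 0.002]
wrist_force: [0.9, 0.0, 0.2]
width: 0.646
grip_force: 0.0
```

>>> play_rows(rows=[[[0,0,0.006],[0,0,0]],[[0,0,0.012],[0,0,0]],[[0,0,0.016],[0,0,0]],[[0,0,0.016],[0,0,0]]])

```text
time: 3.75
tool_pos: [0.4696, 0.229, 0.0726]
tcp_rot: [2.451, 1.965, 0.001]
wrist_force: [-1.3, 0.1, 0.6]
width: 0.647
grip_force: 0.0
```

>>> play_rows(rows=[[[-0.02,0,0],[0,0,0]],[[-0.04,0,0],[0,0,0]],[[-0.06,0,0],[0,0,0]],[[-0.08,0.01,0],[0,0,-0.02]],[[-0.1,0.025,0],[0,0,-0.05]],[[-0.12,0.04,0],[0,0,-0.08]],[[-0.145,0.055,0],[0,0,-0.11]],[[-0.17,0.07,0],[0,0,-0.14]],[[-0.19,0.085,0],[0,0,-0.17]],[[-0.21,0.1,0],[0,0,-0.2]],[[-0.235,0.12,0],[0,0,-0.23]],[[-0.26,0.135,0],[0,0,-0.26]],[[-0.28,0.15,0],[0,0,-0.29]],[[-0.3,0.165,0],[0,0,-0.32]],[[-0.325,0.18,0],[0,0,-0.32]],[[-0.325,0.18,0],[0,0,-0.32]]])

```text
time: 5.08
tool_pos: [0.4959, 0.1384, 0.0723]
tcp_rot: [2.187, 2.255, -0.0]
wrist_force: [-0.4, -0.2, -0.4]
width: 0.649
grip_force: 0.0
```

Run:
```python
from h import *
plan([498.5,70,72.6],91.9)
c=cams.read_camera("top"); i=c["image"][150:350,90:370,::-1]; cv2.imwrite("pics/t2.png",cv2.resize(i,None,fx=2.8,fy=2.8))
```

```text
from [495.9 138.4  72.3] shift/250 [-0.274  0.002 -0.001] turn/45 [ 0.     0.001 -0.003] t 5.08
```

View pics/t2.png

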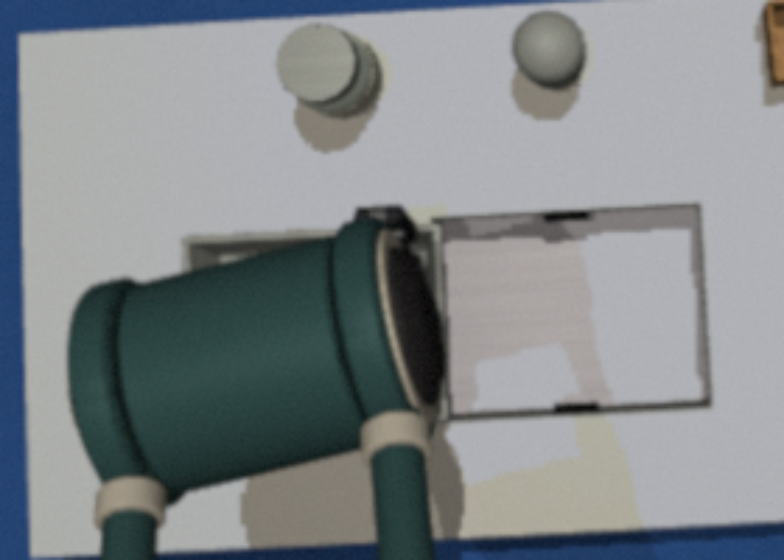

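The pan is aligned and its leading rim is at the well's edge. The trailing far corner is at crop (185,238) and the leading far corner at about (437,222).

```bash
cat >> h.py <<'E'
W=np.array([499.5,39.7]); A=np.radians(1.9)
def st(P): # world m -> station mm
    d=np.asarray(P)[:,:2]*1000-W; return np.c_[d@[np.cos(A),np.sin(A)],d@[-np.sin(A),np.cos(A)]].round(1)
E
python3 - <<'E'
from h import *
c=cams.read_camera("top")
print(st(ray(c,[(90+u/2.8,150+v/2.8) for u,v in [(185,238),(437,222)]],.104)))
print(st(ray(c,[(90+u/2.8,150+v/2.8) for u,v in [(440,219),(698,205),(710,404),(450,417)]],.07)))
im=c["image"].astype(int); print([im[v,175].tolist() for v in range(228,246)])
E
```

```text
[[ 57.2 230.2]
 [ 59.   76.4]]
[[ 61.7  79.5]
 [ 61.9 -82.5]
 [-61.6 -83. ]
 [-61.4  78.6]]
[[173, 175, 178], [175, 176, 180], [175, 176, 180], [175, 177, 180], [165, 167, 170], [144, 145, 144], [137, 136, 129], [122, 122, 115], [83, 83, 77], [56, 55, 51], [52, 54, 50], [58, 58, 56], [79, 79, 75], [92, 93, 87], [81, 87, 81], [45, 55, 52], [22, 42, 40], [28, 47, 44]]
```

>>> play_rows(rows=[[[-0.03,0,0],[0,0,0]],[[-0.06,0,0],[0,0,0]],[[-0.09,0,0],[0,0,0]],[[-0.12,0,0],[0,0,0]],[[-0.15,0,0],[0,0,0]],[[-0.18,0,0],[0,0,0]],[[-0.21,0,0],[0,0,0]],[[-0.235,0,0],[0,0,0]],[[-0.255,0,0],[0,0,0]],[[-0.275,0,0],[0,0,0]],[[-0.295,0,0],[0,0,0]],[[-0.315,0,0],[0,0,0]],[[-0.335,0,0],[0,0,0]],[[-0.335,0,0],[0,0,0]],[[-0.335,0,0],[0,0,0]]])

```text
time: 6.43
tool_pos: [0.4984, 0.0556, 0.0723]
tcp_rot: [2.186, 2.256, -0.0]
wrist_force: [0.2, -0.4, -0.6]
width: 0.65
grip_force: 0.0
```

Run:
```python
from h import *
plan([500,0,50],91.9)
a=cams.read_camera("side")["image"][90:280,130:370,::-1]; b=cams.read_camera("top")["image"][190:340,120:370,::-1]
f=lambda i:cv2.resize(i,(400,int(400*i.shape[0]/i.shape[1])))
a,b=f(a),f(b); h=max(a.shape[0],b.shape[0]); o=np.zeros((h,800,3),np.uint8); o[:a.shape[0],:400]=a;o[:b.shape[0],400:]=b; cv2.imwrite("pics/s3.png",o)
```

```text
from [498.4  55.6  72.3] shift/250 [-0.223 -0.001  0.089] turn/45 [-0.     0.    -0.002] t 6.43
```

View pics/s3.png

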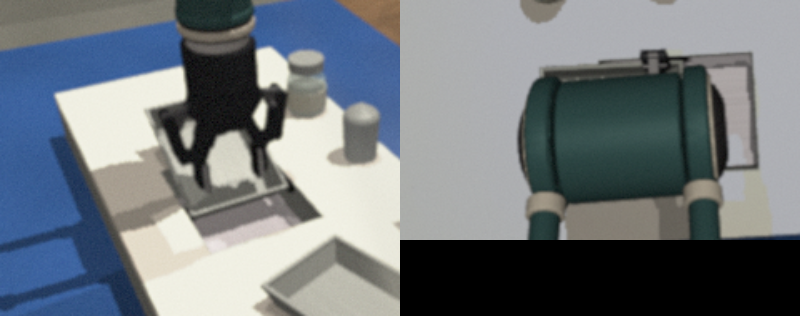

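The pan has tipped: its leading rim is down in the well at side crop (190..285, 188..212), and the trailing end is still up on the board. I'll lower the fingers and pull on.

>>> play_rows(rows=[[[0,0,0.03],[0,0,0]],[[0,0,0.06],[0,0,0]],[[-0.02,0,0.09],[0,0,0]],[[-0.04,0,0.1],[0,0,0]],[[-0.06,0,0.11],[0,0,0]],[[-0.08,0,0.115],[0,0,0]],[[-0.1,0,0.12],[0,0,0]],[[-0.12,0,0.125],[0,0,0]],[[-0.14,0,0.13],[0,0,0]],[[-0.16,0,0.13],[0,0,0]],[[-0.18,0,0.13],[0,0,0]],[[-0.2,0,0.13],[0,0,0]],[[-0.22,0,0.13],[0,0,0]],[[-0.24,0,0.13],[0,0,0]],[[-0.24,0,0.13],[0,0,0]]])

```text
time: 7.78
tool_pos: [0.5003, -0.0048, 0.0399]
tcp_rot: [-2.186, -2.256, 0.0]
wrist_force: [-0.7, 0.8, 4.0]
width: 0.647
grip_force: 1.6
```

Run:
```python
from h import *
plan([500,0,50],91.9)
a=cams.read_camera("side")["image"][90:280,130:370,::-1]; b=cams.read_camera("top")["image"][190:340,120:370,::-1]
f=lambda i:cv2.resize(i,(400,int(400*i.shape[0]/i.shape[1])))
a,b=f(a),f(b); h=max(a.shape[0],b.shape[0]); o=np.zeros((h,800,3),np.uint8); o[:a.shape[0],:400]=a;o[:b.shape[0],400:]=b; cv2.imwrite("pics/s4.png",o)
```

```text
from [500.3  -4.8  39.9] shift/250 [ 0.019 -0.001 -0.04 ] turn/45 [-0.     0.    -0.003] t 7.78
```

View pics/s4.png

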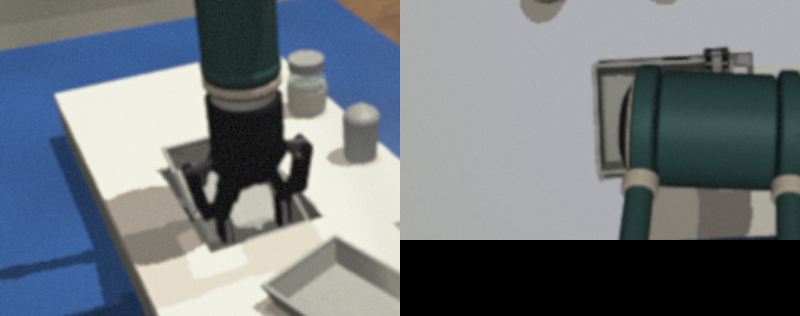

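The pan is now in the well or nearly so, with its trailing rim at about top crop x=597, the well's edge. I'll lift slightly, move over the trailing half and feel down.

>>> play_rows(rows=[[[0,0,-0.06],[0,0,0]],[[0.05,0,-0.08],[0,0,0]],[[0.12,0,-0.08],[0,0,0]],[[0.18,0,-0.08],[0,0,0]],[[0.22,0,-0.06],[0,0,0]],[[0.24,0,-0.03],[0,0,0]],[[0.24,0,-0.01],[0,0,0]],[[0.24,0,0],[0,0,0]],[[0.24,0,0.01],[0,0,0]],[[0.24,0,0.01],[0,0,0]]])

```text
time: 8.72
tool_pos: [0.4978, 0.0555, 0.0364]
tcp_rot: [-2.185, -2.256, 0.002]
wrist_force: [-0.1, -0.7, 0.4]
width: 0.647
grip_force: 0.0
```

>>> play_rows(rows=[[[0,0,0.008],[0,0,0]],[[0,0,0.016],[0,0,0]],[[0,0,0.02],[0,0,0]],[[0,0,0.02],[0,0,0]]])

```text
time: 9.05
tool_pos: [0.4997, 0.0551, 0.0342]
tcp_rot: [2.185, 2.255, 0.001]
wrist_force: [-4.2, -2.4, 11.7]
width: 0.646
grip_force: 6.0
```

>>> play_rows(rows=[[[-0.02,0,-0.05],[0,0,0]],[[-0.06,0,-0.05],[0,0,0]],[[-0.07,0,-0.05],[0,0,0]],[[-0.07,0,-0.05],[0,0,0]],[[-0.07,0,-0.04],[0,0,0]],[[-0.07,0,-0.03],[0,0,0]],[[-0.07,0,-0.02],[0,0,0]],[[-0.07,0,-0.02],[0,0,0]]], claw=0)

```text
time: 9.72
tool_pos: [0.498, 0.0386, 0.0361]
tcp_rot: [-2.184, -2.256, 0.002]
wrist_force: [-0.2, 0.4, 0.4]
width: 0.504
grip_force: 0.0
```

>>> play_rows(rows=[[[0,0,0.008],[0,0,0]],[[0,0,0.016],[0,0,0]],[[0,0,0.02],[0,0,0]],[[0,0,0.02],[0,0,0]]])

```text
time: 10.05
tool_pos: [0.4998, 0.0384, 0.0336]
tcp_rot: [2.184, 2.256, 0.001]
wrist_force: [-3.3, -1.8, 10.2]
width: 0.503
grip_force: 5.1
```

>>> play_rows(rows=[[[0,0,0.004],[0,0,0]],[[0,0,0.008],[0,0,0]],[[0,0,0.012],[0,0,0]],[[0,0,0.012],[0,0,0]]])

```text
time: 10.38
tool_pos: [0.5002, 0.0383, 0.0327]
tcp_rot: [2.184, 2.256, 0.001]
wrist_force: [-10.1, -2.4, 25.9]
width: 0.503
grip_force: 12.6
```

>>> play_rows(rows=[[[0,0,0.004],[0,0,0]],[[0,0,0.008],[0,0,0]],[[0,0,0.008],[0,0,0]]])

```text
time: 10.63
tool_pos: [0.5003, 0.0381, 0.0321]
tcp_rot: [2.184, 2.256, 0.0]
wrist_force: [-13.6, -2.4, 36.8]
width: 0.499
grip_force: 18.3
```

37 N without a drop, so I'll lift off and look.

>>> play_rows(rows=[[[0,0,-0.05],[0,0,0]],[[0,0,-0.2],[0,0,0]],[[0.1,0,-0.3],[0,0,0]],[[0.3,0,-0.35],[0,0,0]],[[0.5,0,-0.35],[0,0,0]],[[0.75,0,-0.35],[0,0,0]],[[0.85,0,-0.35],[0,0,0]],[[0.85,0,-0.35],[0,0,0]],[[0.85,0,-0.35],[0,0,0]]])

```text
time: 11.38
tool_pos: [0.4921, 0.2556, 0.1151]
tcp_rot: [-2.18, -2.261, -0.004]
wrist_force: [-0.2, -0.3, 0.2]
width: 0.5
grip_force: 0.0
```

Run:
```python
from h import *
print(bot.read_state()["time"],bot.read_state()["wrist_force"],bot.read_state()["tool_pos"])
a=cams.read_camera("side")["image"][160:260,210:340,::-1]; b=cams.read_camera("top")["image"][210:310,230:360,::-1]
cv2.imwrite("pics/s5.png",cv2.resize(np.hstack([a,b]),None,fx=3.07,fy=3.07,interpolation=2))
```

```text
11.3833 [-0.2258302  -0.29349564  0.16201306] [0.49209658 0.25556928 0.11514512]
```

View pics/s5.png

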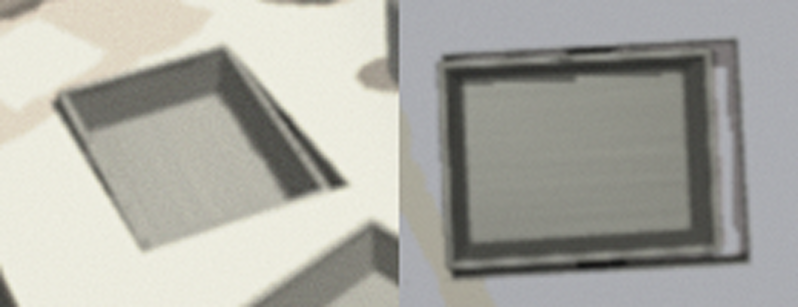

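The pan sits about 6–10 mm too far toward +y. Its trailing rim is on the well's edge (top crop x=443) and there is a wide gap at the −y end (x=712..737). It has to be pulled further before pressing.

>>> play_rows(rows=[[[-0.15,0,0],[0,0,0]],[[-0.3,0,0],[0,0,0]],[[-0.45,0,0.0],[0,0,0]],[[-0.6,0,0],[0,0,0]],[[-0.75,0,0],[0,0,0]],[[-0.9,0,0.0],[0,0,0]],[[-0.98,0,0.1],[0,0,0]],[[-1,0,0.2],[0,0,0]],[[-1,0,0.25],[0,0,0]],[[-1,0,0.28],[0,0,0]],[[-1,0,0.28],[0,0,0]],[[-1,0,0.28],[0,0,0]]], claw=0.3)

```text
time: 12.48
tool_pos: [0.4998, 0.0005, 0.0447]
tcp_rot: [-2.186, -2.256, 0.001]
wrist_force: [0.7, 0.3, -0.7]
width: 0.648
grip_force: 0.0
```

Run:
```python
from h import *
s=bot.read_state();print(s["wrist_force"],s["tool_pos"],st([s["tool_pos"]]))
plan([499.5+.033*48,39.7-48,40],91.9)
```

```text
[ 0.67878294  0.28801803 -0.71786886] [0.49975714 0.00050358 0.04470931] [[ -1.  -39.2]]
 from [499.8   0.5  44.7] shift/250 [-0.035  0.004  0.019] turn/45 [-0.001  0.    -0.002] t 12.48
```

>>> play_rows(rows=[[[0,0.002,0.01],[0,0,0]],[[0,0.004,0.02],[0,0,0]],[[-0.015,0.004,0.02],[0,0,0]],[[-0.03,0.004,0.02],[0,0,0]],[[-0.045,0.004,0.02],[0,0,0]],[[-0.055,0.004,0.02],[0,0,0]],[[-0.055,0.004,0.02],[0,0,0]]])

```text
time: 13.07
tool_pos: [0.5016, -0.0129, 0.04]
tcp_rot: [-2.186, -2.256, -0.0]
wrist_force: [-1.4, 1.8, 1.6]
width: 0.65
grip_force: 0.7
```

>>> play_rows(rows=[[[-0.008,0,0],[0,0,0]],[[-0.016,0,0],[0,0,0]],[[-0.024,0,0],[0,0,0]],[[-0.024,0,0],[0,0,0]]])

```text
time: 13.4
tool_pos: [0.5017, -0.0192, 0.0398]
tcp_rot: [2.185, 2.256, -0.0]
wrist_force: [-0.6, 0.4, 1.3]
width: 0.652
grip_force: 0.5
```

>>> play_rows(rows=[[[0.02,0,-0.02],[0,0,0]],[[0.06,0,-0.03],[0,0,0]],[[0.12,0,-0.03],[0,0,0]],[[0.18,0,-0.03],[0,0,0]],[[0.22,0,-0.03],[0,0,0]],[[0.23,0,-0.02],[0,0,0]],[[0.23,0,0],[0,0,0]],[[0.23,0,0.01],[0,0,0]],[[0.23,0,0.02],[0,0,0]],[[0.23,0,0.02],[0,0,0]]], claw=0)

```text
time: 14.23
tool_pos: [0.4992, 0.0383, 0.0338]
tcp_rot: [-2.185, -2.255, 0.002]
wrist_force: [-0.1, -1.3, -0.8]
width: 0.502
grip_force: 0.0
```

>>> play_rows(rows=[[[0,0,0.008],[0,0,0]],[[0,0,0.014],[0,0,0]],[[0,0,0.02],[0,0,0]],[[0,0,0.02],[0,0,0]]])

```text
time: 14.57
tool_pos: [0.5019, 0.0386, 0.0319]
tcp_rot: [2.185, 2.254, 0.004]
wrist_force: [-2.5, 0.8, 10.8]
width: 0.503
grip_force: 5.6
```

>>> play_rows(rows=[[[0,0,0.004],[0,0,0]],[[0,0,0.008],[0,0,0]],[[0,0,0.012],[0,0,0]],[[0,0,0.012],[0,0,0]]])

```text
time: 14.9
tool_pos: [0.4993, 0.0385, 0.0261]
tcp_rot: [-2.185, -2.256, 0.001]
wrist_force: [-0.5, -0.2, 0.1]
width: 0.504
grip_force: 0.0
```

It snapped, the force fell to zero. I'll press on to bottom it.

>>> play_rows(rows=[[[0,0,0.006],[0,0,0]],[[0,0,0.012],[0,0,0]],[[0,0,0.018],[0,0,0]],[[0,0,0.018],[0,0,0]]])

```text
time: 15.23
tool_pos: [0.4998, 0.0386, 0.025]
tcp_rot: [-2.185, -2.256, 0.002]
wrist_force: [-10.5, -1.2, 27.0]
width: 0.496
grip_force: 13.2
```

>>> play_rows(rows=[[[0,0,0.004],[0,0,0]],[[0,0,0.008],[0,0,0]],[[0,0,0.012],[0,0,0]],[[0,0,0.012],[0,0,0]]])

```text
time: 15.57
tool_pos: [0.5, 0.0386, 0.0249]
tcp_rot: [-2.184, -2.256, 0.003]
wrist_force: [-20.5, -2.3, 49.9]
width: 0.504
grip_force: 24.8
```

>>> play_rows(rows=[[[0,0,-0.1],[0,0,0]],[[0,0,-0.25],[0,0,0]],[[-0.02,0,-0.4],[0,0,0]],[[-0.15,0,-0.5],[0,0,-0.1]],[[-0.3,0.02,-0.5],[0,0,-0.2]],[[-0.45,0.04,-0.5],[0,0,-0.3]],[[-0.6,0.04,-0.5],[0,0,-0.4]],[[-0.7,0.042,-0.5],[0,0,-0.43]],[[-0.79,0.042,-0.5],[0,0,-0.43]],[[-0.79,0.042,-0.5],[0,0,-0.43]],[[-0.79,0.042,-0.5],[0,0,-0.43]]], claw=-0.15)

```text
time: 16.48
tool_pos: [0.5164, -0.1592, 0.1438]
tcp_rot: [-1.778, -2.589, -0.0]
wrist_force: [-0.2, 0.5, 0.4]
width: 0.432
grip_force: 0.0
```

Run:
```python
from h import *
plan([517,-158,80],111.2)
a=cams.read_camera("side")["image"][90:290,190:450,::-1]; b=cams.read_camera("top")["image"][180:330,220:480,::-1]
a=cv2.resize(a,(400,308)); b=cv2.resize(b,(400,231)); o=np.zeros((308,800,3),np.uint8); o[:,:400]=a;o[:231,400:]=b; cv2.imwrite("pics/s6.png",o)
```

```text
from [ 516.4 -159.2  143.8] shift/250 [0.003 0.004 0.255] turn/45 [-0.001 -0.001 -0.004] t 16.48
```

View pics/s6.png

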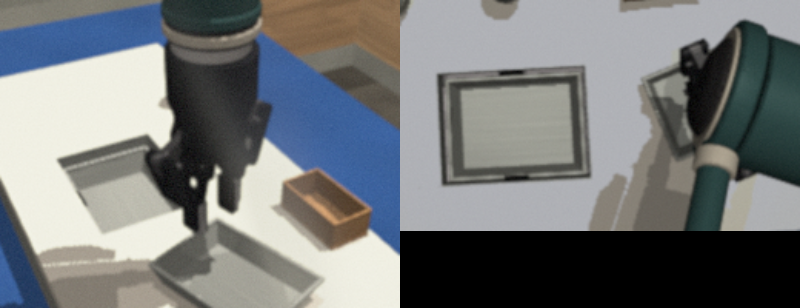

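The big pan is home and centred, with both black catches over its rim at top crop (512,72) and (515,178). The fingers hang above the small pan's leading part.

>>> play_rows(rows=[[[0,0,0.1],[0,0,0]],[[0,0,0.17],[0,0,0]],[[0,0,0.21],[0,0,0]],[[0,0,0.24],[0,0,0]],[[0,0,0.26],[0,0,0]],[[0,0,0.265],[0,0,0]],[[0,0,0.265],[0,0,0]]])

```text
time: 17.17
tool_pos: [0.517, -0.158, 0.0782]
tcp_rot: [1.775, 2.592, 0.0]
wrist_force: [0.3, -0.1, 0.5]
width: 0.422
grip_force: 0.0
```

Run:
```python
from h import *
s=bot.read_state(); print(s["wrist_force"],st([s["tool_pos"]]))
plan([499.5+.033*99,39.7-97,77],91.9)
```

```text
[ 0.27845376 -0.0716915   0.49001003] [[  11.  -198.2]]
 from [ 517.  -158.    78.2] shift/250 [0.396 0.093 0.005] turn/45 [0.    0.    0.429] t 17.17
```

>>> play_rows(rows=[[[0.025,0,0],[0,0,0]],[[0.05,0,0],[0,0,0]],[[0.08,0,0],[0,0,0]],[[0.105,0.007,0],[0,0,0.03]],[[0.13,0.014,0],[0,0,0.07]],[[0.155,0.022,0],[0,0,0.1]],[[0.18,0.03,0],[0,0,0.14]],[[0.205,0.037,0],[0,0,0.18]],[[0.23,0.045,0],[0,0,0.22]],[[0.255,0.053,0],[0,0,0.26]],[[0.28,0.06,0],[0,0,0.3]],[[0.305,0.068,0],[0,0,0.34]],[[0.33,0.075,0],[0,0,0.38]],[[0.355,0.083,0],[0,0,0.43]],[[0.378,0.09,0],[0,0,0.43]],[[0.396,0.093,0],[0,0,0.43]],[[0.396,0.093,0],[0,0,0.43]]])

```text
time: 18.58
tool_pos: [0.5025, -0.0566, 0.0784]
tcp_rot: [2.184, 2.258, 0.001]
wrist_force: [-0.5, 0.6, 0.9]
width: 0.426
grip_force: 0.0
```

Run:
```python
from h import *
plan([499.5+.033*12,39.7-12,77],91.9)
a=cams.read_camera("side")["image"][90:290,190:450,::-1]; b=cams.read_camera("top")["image"][180:330,220:480,::-1]
a=cv2.resize(a,(400,308)); b=cv2.resize(b,(400,231)); o=np.zeros((308,800,3),np.uint8); o[:,:400]=a;o[:231,400:]=b; cv2.imwrite("pics/s7.png",o)
```

```text
from [502.5 -56.6  78.4] shift/250 [0.337 0.001 0.005] turn/45 [ 0.001 -0.     0.001] t 18.58
```

View pics/s7.png

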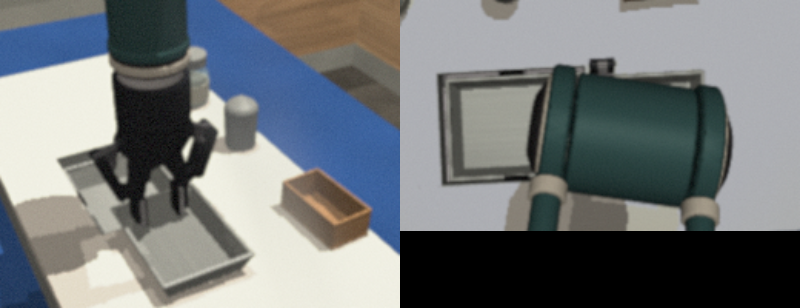

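The small pan is aligned, its trailing end at side crop (165,293) and (250,255), with the far corner at top crop (703,70). That was the last of the 10 pictures, so from here I use numbers only.

Run:
```python
from h import *
c=cams.read_camera("top"); print(st(ray(c,[(417,225.5)],.098)))
s=cams.read_camera("side"); print(st(ray(s,[(190+165*.65,90+293*.65),(190+250*.65,90+255*.65)],.098)))
```

```text
[[  50. -213.]]
[[ -51.8 -224.3]
 [  42.4 -216.5]]
```

>>> play_rows(rows=[[[0.03,0,0],[0,0,0]],[[0.06,0,0],[0,0,0]],[[0.09,0,0],[0,0,0]],[[0.12,0,0],[0,0,0]],[[0.15,0,0],[0,0,0]],[[0.18,0,0],[0,0,0]],[[0.205,0,0],[0,0,0]],[[0.225,0,0],[0,0,0]],[[0.245,0,0],[0,0,0]],[[0.265,0,0],[0,0,0]],[[0.285,0,0],[0,0,0]],[[0.305,0,0],[0,0,0]],[[0.305,0,0],[0,0,0]],[[0.305,0,0],[0,0,0]]])

```text
time: 19.95
tool_pos: [0.5002, 0.0189, 0.078]
tcp_rot: [-2.185, -2.257, 0.0]
wrist_force: [-0.0, -0.3, -0.6]
width: 0.425
grip_force: 0.0
```

Run:
```python
from h import *
s=bot.read_state(); print(s["wrist_force"],s["tool_pos"],st([s["tool_pos"]]))
c=cams.read_camera("top"); im=c["image"].astype(int)
# trailing end: scan row along far rim region, -y of well
g=cv2.cvtColor(c["image"],6)
for v in (228,232,285,290): print(v,g[v,335:425:3].tolist())
```

```text
[-0.01778899 -0.270139   -0.6306483 ] [0.50017193 0.01892201 0.07802037] [[ -0.  -20.8]]
228 [118, 86, 162, 167, 166, 162, 159, 145, 153, 174, 173, 174, 175, 174, 176, 173, 173, 174, 173, 174, 173, 172, 174, 174, 174, 174, 174, 173, 174, 174]
232 [67, 45, 42, 40, 44, 52, 50, 56, 114, 141, 173, 174, 173, 174, 174, 174, 175, 173, 175, 173, 173, 173, 173, 173, 173, 175, 173, 173, 172, 172]
285 [22, 58, 63, 67, 66, 58, 108, 26, 25, 126, 138, 174, 172, 175, 172, 173, 173, 172, 172, 173, 172, 173, 174, 175, 173, 174, 174, 174, 174, 173]
290 [28, 55, 61, 62, 62, 55, 112, 26, 45, 138, 173, 173, 174, 174, 174, 173, 174, 172, 171, 171, 172, 176, 174, 174, 174, 173, 173, 171, 172, 173]
```

>>> play_rows(rows=[[[0.02,0,0.03],[0,0,0]],[[0.04,0,0.06],[0,0,0]],[[0.05,0,0.09],[0,0,0]],[[0.07,0,0.11],[0,0,0]],[[0.09,0,0.12],[0,0,0]],[[0.11,0,0.125],[0,0,0]],[[0.13,0,0.13],[0,0,0]],[[0.15,0,0.135],[0,0,0]],[[0.17,0,0.14],[0,0,0]],[[0.19,0,0.145],[0,0,0]],[[0.21,0,0.15],[0,0,0]],[[0.23,0,0.155],[0,0,0]],[[0.245,0,0.155],[0,0,0]],[[0.245,0,0.155],[0,0,0]]])

```text
time: 21.17
tool_pos: [0.4982, 0.0805, 0.0393]
tcp_rot: [-2.185, -2.257, -0.0]
wrist_force: [0.1, 0.4, -0.4]
width: 0.426
grip_force: 0.0
```

Run:
```python
from h import *
s=bot.read_state(); print(s["wrist_force"],s["tool_pos"],st([s["tool_pos"]]))
c=cams.read_camera("top")
g=cv2.cvtColor(c["image"],6)
for v in (245,270,285): print(v,g[v,320:365:1].tolist())
```

```text
[ 0.13109432  0.35650912 -0.35553531] [0.4981852  0.08054529 0.03927187] [[ 0.  40.9]]
245 [89, 91, 90, 92, 88, 90, 89, 92, 97, 101, 104, 105, 102, 101, 102, 103, 105, 104, 102, 104, 103, 104, 102, 105, 102, 102, 102, 104, 104, 103, 101, 99, 100, 100, 88, 74, 67, 73, 102, 123, 112, 83, 75, 99, 141]
270 [90, 89, 89, 89, 90, 86, 87, 90, 93, 99, 102, 101, 101, 101, 102, 100, 101, 100, 103, 101, 103, 102, 101, 103, 100, 101, 101, 99, 102, 101, 102, 102, 101, 100, 98, 88, 74, 68, 72, 94, 127, 134, 110, 79, 80]
285 [68, 63, 63, 62, 63, 63, 66, 66, 64, 65, 67, 71, 71, 73, 70, 70, 68, 70, 69, 71, 69, 69, 68, 66, 68, 69, 70, 69, 71, 73, 66, 70, 69, 68, 66, 67, 71, 66, 56, 57, 91, 126, 134, 108, 102]
```

Run:
```python
from h import *
c=cams.read_camera("top")
for z in(.1,.106,.111,.116): print(z,st(ray(c,[(361.5,270)],z)))
```

```text
0.1 [[ -19.6 -114.3]]
0.106 [[ -19.2 -113.9]]
0.111 [[ -18.9 -113.5]]
0.116 [[ -18.6 -113.1]]
```

The fingers skipped over the low leading rim. I'll lift, go back behind it, lower deeper and pull again.

>>> play_rows(rows=[[[0,0,-0.08],[0,0,0]],[[-0.02,0,-0.13],[0,0,0]],[[-0.1,0,-0.14],[0,0,0]],[[-0.18,0,-0.14],[0,0,0]],[[-0.24,0,-0.12],[0,0,0]],[[-0.26,0,-0.08],[0,0,0]],[[-0.26,0,-0.04],[0,0,0]],[[-0.26,0,-0.02],[0,0,0]],[[-0.25,0,-0.01],[0,0,0]],[[-0.25,0,-0.01],[0,0,0]]])

```text
time: 22.1
tool_pos: [0.499, 0.0183, 0.0403]
tcp_rot: [-2.183, -2.256, 0.003]
wrist_force: [-0.4, 0.1, -0.2]
width: 0.425
grip_force: 0.0
```

>>> play_rows(rows=[[[0.02,0,0.01],[0,0,0]],[[0.04,0,0.02],[0,0,0]],[[0.06,0,0.025],[0,0,0]],[[0.08,0,0.025],[0,0,0]],[[0.1,0,0.025],[0,0,0]],[[0.12,0,0.025],[0,0,0]],[[0.12,0,0.025],[0,0,0]]])

```text
time: 22.68
tool_pos: [0.5001, 0.0488, 0.0362]
tcp_rot: [2.185, 2.257, 0.003]
wrist_force: [-0.6, 0.7, 3.4]
width: 0.425
grip_force: 1.7
```

Run:
```python
from h import *
s=bot.read_state(); print(s["wrist_force"],s["tool_pos"],st([s["tool_pos"]]))
c=cams.read_camera("top")
g=cv2.cvtColor(c["image"],6)
for v in (245,270,285): print(v,g[v,320:365:1].tolist())
```

```text
[-0.59510173  0.7252417   3.35758638] [0.50011219 0.04876018 0.036152  ] [[0.9 9. ]]
245 [93, 105, 70, 32, 24, 37, 57, 73, 64, 54, 50, 55, 82, 108, 110, 93, 82, 78, 82, 81, 83, 99, 133, 163, 169, 171, 172, 173, 174, 174, 172, 173, 173, 173, 172, 174, 173, 172, 171, 174, 173, 173, 174, 174, 175]
270 [57, 84, 120, 116, 66, 32, 30, 27, 25, 18, 29, 43, 51, 81, 108, 109, 90, 83, 79, 82, 80, 81, 98, 133, 165, 169, 174, 173, 172, 172, 173, 173, 172, 172, 172, 173, 175, 171, 174, 171, 170, 172, 171, 171, 172]
285 [56, 52, 73, 107, 103, 59, 27, 23, 18, 17, 21, 28, 40, 59, 90, 107, 97, 81, 81, 82, 81, 82, 85, 103, 141, 165, 172, 171, 172, 171, 173, 174, 172, 171, 171, 172, 172, 172, 173, 171, 171, 173, 173, 172, 172]
```

>>> play_rows(rows=[[[0,0,-0.05],[0,0,0]],[[0,0,-0.2],[0,0,0]],[[0.1,0,-0.3],[0,0,0]],[[0.3,0,-0.35],[0,0,0]],[[0.5,0,-0.35],[0,0,0]],[[0.75,0,-0.35],[0,0,0]],[[0.85,0,-0.35],[0,0,0]],[[0.85,0,-0.35],[0,0,0]],[[0.85,0,-0.35],[0,0,0]]])

```text
time: 23.48
tool_pos: [0.4919, 0.2646, 0.123]
tcp_rot: [-2.18, -2.26, -0.003]
wrist_force: [1.2, -0.5, -0.3]
width: 0.422
grip_force: 0.0
```

Run:
```python
from h import *
c=cams.read_camera("top")
g=cv2.cvtColor(c["image"],6)
for v in (240,262,285): print(v,"L",g[v,240:275].tolist(),"R",g[v,305:350].tolist())
for u in (270,290,315): print(u,"far",g[215:245,u].tolist(),"near",g[275:305,u].tolist())
```

```text
240 L [172, 171, 171, 161, 126, 91, 105, 108, 79, 71, 72, 70, 70, 74, 83, 113, 143, 152, 150, 149, 147, 148, 148, 147, 148, 150, 150, 150, 149, 149, 148, 149, 150, 150, 149] R [62, 65, 64, 61, 63, 64, 66, 62, 63, 63, 60, 61, 63, 63, 61, 62, 62, 57, 61, 63, 62, 67, 61, 61, 62, 61, 62, 91, 123, 129, 106, 89, 87, 89, 89, 91, 101, 136, 161, 169, 170, 171, 170, 173, 171]
262 L [171, 171, 170, 172, 156, 118, 86, 114, 128, 102, 77, 72, 70, 70, 71, 76, 97, 127, 144, 148, 148, 149, 150, 148, 148, 149, 149, 150, 148, 149, 150, 149, 149, 149, 150] R [85, 86, 86, 85, 88, 84, 83, 87, 85, 86, 83, 88, 84, 86, 85, 86, 85, 86, 86, 87, 87, 87, 87, 86, 78, 67, 58, 64, 90, 120, 117, 97, 86, 85, 86, 86, 89, 109, 144, 165, 170, 170, 172, 173, 171]
285 L [160, 164, 169, 172, 172, 162, 120, 72, 91, 124, 109, 76, 67, 74, 72, 72, 73, 83, 110, 133, 140, 139, 139, 143, 141, 138, 141, 142, 140, 139, 141, 142, 142, 142, 141] R [64, 64, 62, 62, 62, 65, 62, 64, 64, 63, 64, 64, 64, 64, 62, 66, 65, 67, 62, 62, 66, 66, 62, 64, 65, 54, 46, 43, 57, 94, 122, 111, 91, 89, 84, 88, 86, 89, 112, 144, 167, 172, 170, 174, 171]
[... 169 characters left out ...]
, 143, 142, 143, 141, 141, 138, 138, 143, 141, 139, 131, 106, 79, 69, 70, 71, 92, 121, 124, 87, 52, 70, 118, 158, 172, 170, 171, 170]
290 far [172, 172, 173, 169, 172, 172, 167, 171, 170, 157, 97, 34, 16, 55, 91, 77, 54, 58, 74, 84, 76, 88, 119, 127, 125, 127, 128, 126, 125, 117] near [122, 124, 118, 114, 115, 115, 116, 117, 119, 116, 108, 96, 89, 77, 69, 69, 82, 104, 114, 72, 24, 8, 54, 118, 159, 171, 170, 169, 171, 171]
315 far [171, 170, 172, 168, 172, 170, 171, 171, 149, 99, 97, 109, 137, 106, 63, 49, 62, 84, 82, 59, 48, 49, 53, 58, 63, 60, 65, 68, 82, 88] near [85, 82, 84, 81, 85, 83, 83, 77, 66, 63, 64, 63, 63, 71, 83, 81, 76, 81, 82, 61, 47, 80, 132, 165, 171, 170, 171, 171, 170, 168]
```

Run:
```python
from h import *
c=cams.read_camera("top")
g=cv2.cvtColor(c["image"],6)
for v in range(216,306,3): print(v,"".join(" %2d"%(x//10) for x in g[v,236:372:3]))
```

```text
216  17 17 17 17 17 17 17 17 17 17 17 17 17 17 17 17 17 17 16 17 17 17 17 17 17 17 17 17 17 16 17 17 17 17 17 17 17 17 17 17 17 17 17 16 17 17
219  17 17 17 17 17 17 17 17 17 17 17 17 17 17 17 17 17 17 17 17 17 17 17 17 17 17 17 17 17 17 17 17 17 17 17 17 17 17 17 17 17 17 17 17 17 17
222  17 17 17 17 17 17 17 17 17 17 17 17 17 17 17 17 17 17 17 17 17 17 17 17 17 17 17 17 16 16 16 15 15 14 13 17 17 17 17 17 17 17 17 17 17 17
225  17 17 17 17 17 17 17 17 17 16 16 15 15 15 15 14 12 10 10  8  8  7  9  8  9  8  9  9  9 10 10 10 10 11 10 16 17 17 17 17 17 17 17 17 17 17
228  17 17 16  8  7  9 10 10 10 10 10 10 11 11 10 10  7  5  5  6  5  6 13 12 11 11 10  9  7  6  6  6 13 11 11 16 17 17 16 17 17 17 17 17 17 17
231  17 17 16  7 12 12 12 13 13 12 11 10 11  9  7  6  6  6  5  5  5  5  5  5  6  6  6  6  6  7  7  8 10  9  8 16 17 17 17 17 17 17 17 17 17 17
234  17 17 16  9  7  5  5  4  4  5  5  5  5  5  5  6  6  7  8  8  8  7  7  7  7  6  6  5  5  5  4  5  9  9  8 14 17 17 17 17 17 17 17 16 17 17
237  17 17 17  9  7  6  6  9  9 11 14 14 14 14 14 14 15 12 12  8  6  5  4  5  4  5  5  5  5  5  5  
[... 2489 characters left out ...]
15  7  7  7  7  7  7  7  6  7  7  7  7  7  7  7  9  9  8  8  6  7  7  7  7  8  8  8  8  8 11 14 11 13 17 17 17 17 17 17 16 17 17
294  16 15 16 15  7  9  9  9 10 10 12 12 11 12 13 13 12 10  7  7  6  5  4  7  7  6  6  6  6  6  5  4  4  4  6  6 13 17 17 16 17 17 17 16 17 17
297  16 16 16 15  5  8  9  7  6  5  5  5  4  4  5  5  6  5  5  6  7  9 10 11 11 12 12 13 12 10 10 11 11 13 16 16 16 17 17 17 17 17 17 17 17 16
300  16 16 16 15  9 10 12 12 13 14 15 15 16 16 16 16 17 17 17 17 17 17 17 17 17 17 17 17 17 16 14 12 14 17 17 17 17 17 17 17 17 17 17 17 17 17
303  17 16 16 16 16 16 16 17 16 17 17 16 17 17 17 17 17 17 17 17 17 17 17 17 17 17 17 17 17 16 17 16 17 17 17 17 17 17 17 17 17 16 17 17 17 17
```

```bash
cat > seg.py <<'E'
from h import *
def segs(name,box,mn,z):
    c=cams.read_camera(name); u0,v0,u1,v1=box
    g=cv2.cvtColor(c["image"],6)[v0:v1,u0:u1]; g=cv2.resize(g,None,fx=3,fy=3,interpolation=2)
    L=cv2.createLineSegmentDetector().detect(g)[0][:,0]/3+[u0,v0,u0,v0]
    for l in sorted(L.tolist(),key=lambda l:(abs(l[0]-l[2])<abs(l[1]-l[3]),l[1]+l[3] if abs(l[0]-l[2])>abs(l[1]-l[3]) else l[0]+l[2])):
        if np.hypot(l[0]-l[2],l[1]-l[3])>mn:
            print(name,np.round(l,1).tolist(),"st@%g"%z,st(ray(c,[l[:2],l[2:]],z)).tolist())
E
python3 - <<'E'
from seg import *
segs("top",(232,212,362,310),14,.06)
segs("side",(190,150,360,270),18,.06)
E
```

```text
top [314.3, 223.6, 338.9, 222.3] st@0.06 [[63.8, -38.6], [63.9, -82.3]]
top [280.9, 225.8, 314.3, 223.7] st@0.06 [[63.1, 20.8], [63.8, -38.6]]
top [324.7, 225.6, 301.8, 226.9] st@0.06 [[59.3, -56.8], [59.2, -16.0]]
top [243.9, 227.6, 280.6, 225.3] st@0.06 [[63.5, 86.7], [64.0, 21.4]]
top [246.8, 233.4, 330.6, 227.4] st@0.06 [[52.9, 82.0], [55.7, -67.0]]
top [330.1, 230.6, 290.1, 232.9] st@0.06 [[50.0, -65.9], [49.7, 5.1]]
top [291.8, 235.1, 331.0, 233.3] st@0.06 [[45.6, 2.3], [45.2, -67.1]]
top [290.3, 234.6, 256.5, 237.6] st@0.06 [[46.8, 5.0], [44.5, 65.1]]
top [287.1, 286.9, 304.0, 281.7] st@0.06 [[-44.6, 15.1], [-37.1, -15.0]]
top [259.2, 289.2, 289.7, 287.1] st@0.06 [[-46.2, 64.3], [-45.2, 10.5]]
top [291.4, 288.4, 306.8, 289.8] st@0.06 [[-47.7, 7.6], [-51.5, -19.2]]
top [303.1, 291.0, 251.8, 294.7] st@0.06 [[-53.3, -12.6], [-55.2, 77.9]]
top [302.2, 294.2, 328.9, 293.9] st@0.06 [[-58.8, -10.8], [-60.8, -57.6]]
top [250.1, 297.4, 286.0, 295.2] st@0.06 [[-59.8, 81.0], [-59.0, 17.7]]
top [336.0, 295.7, 248.0, 300.3] st@0.06 [[-64.5, -69.9], [-64.6, 85.1]]
top [246.9, 300.1, 243.5, 
[... 1018 characters left out ...]
 st@0.06 [[-56.7, 68.7], [47.8, 70.3]]
side [280.3, 191.5, 256.5, 198.0] st@0.06 [[34.5, 49.5], [-15.3, 50.5]]
side [258.2, 200.1, 296.7, 189.6] st@0.06 [[-15.0, 42.0], [66.1, 40.5]]
side [266.3, 215.5, 308.0, 203.4] st@0.06 [[-19.3, -11.9], [65.3, -13.6]]
side [323.6, 220.3, 256.5, 242.0] st@0.06 [[67.0, -74.6], [-61.3, -74.6]]
side [189.4, 204.1, 220.1, 270.0] st@0.06 [[-136.0, 91.6], [-135.2, -111.9]]
side [248.2, 222.5, 255.4, 200.9] st@0.06 [[-55.7, -16.3], [-20.9, 42.0]]
side [311.4, 185.2, 310.2, 203.6] st@0.06 [[99.4, 41.2], [68.7, -16.1]]
side [308.1, 202.7, 323.6, 220.1] st@0.06 [[66.4, -11.5], [67.4, -74.1]]
side [336.3, 184.0, 335.3, 156.8] st@0.06 [[146.0, 21.1], [198.7, 121.5]]
```

Run:
```python
from h import *
for n,w in(("top",(90,500)),("side",(120,520))):
    c=cams.read_camera(n); im=c["image"]
    g=cv2.cvtColor(im,6)
    v0,v1=(130,360) if n=="top" else (100,400)
    print(n, "cols from",w[0],"step 8")
    for v in range(v0,v1,8): print(v,"".join("%2d"%min(x//10,99)+(" " ) for x in g[v,w[0]:w[1]:8]))
```

```text
top cols from 90 step 8
130  7  7  7  7  7  7  7  6  7  7  7  7  7  6  7  7  7  7  7  7  7  7  7  7  7  7  7  7  7  7  7  7  7  7  7  7  7  6  7  7  7  7  7  7  7  7  7  7  7  7  7  7 
138  7  7  7  7  7  7  6  7  7  7  6  7  7  7  7  7  7  7  7  7  7  7  7  7  7  7  7  7  7  7  7  7  7  7  7  7  7  7  7  7  7  7  7  7  7  7  7  7  7  7  7  7 
146  7  7  7  7  7  7  7  7  7  7  7  7  7  7  7  7  7  7  7  7  8  7  7  7  7  7  7  7  7  7  7  7  8  8 10 12 16 15 14 11  7 17 17 17 17 17 17 17 17 12  7  7 
154  7  7  7  7  7  7  7  7  7  6  7  7  7  7  7  8 10 12 14 16 16 17 17 17 12 14 17 17 17 17 17 17 17 17  9  5  5  6  6  6  6 17 17 17 17 17 17 17 17 15  7  7 
162  7 14 15 16 16 17 17 16 16 17 17 17 17 13 14 14 16 17 17 17 17 17 17 10 13 13 14 17 17 17 17 17 17 17 10 10 10 10 10 10  8 15 17 17 17 17 16 17 17 16  7  7 
170  7 16 16 16 16 16 17 16 17 17 17 17 17 13 14 14  7 16 17 17 17 17 17  9 12 12  8 17 17 17 17 17 17 17 12 10 10 10  9 10 10 11 17 17 17 17 17 17 17 17  7  7 
178  7 17 16 16 17 16 17 17 16 16 17 17 17 13 13 14  8 11 17 17 17 17 17 12  6  5 16 17 17 17 17 17 17 17 15  
[... 8807 characters left out ...]
22 22 22 21 11 11  8  7  8  8  9 10 10 11 11 10 10 10 10 10 10  9 10 10  9 10  9 
372  9  9  9  9  9  9 10  9 10  9  9  9  9  9 10  6  6  5  6 22 22 22 22 22 20 10 11  7  7  8  7  8  8  9 10 10 10 10 11 10 10  9  9 10  9  9 10  9 10 10 
380 10  9  9  9 10  9  9 10  9  9  9  9  9  9  9 10  5  5  6 19 22 22 19 10 10  7  8  7  7  7  7  8  9 10 10 10 10 10 10 10  9  9  9  9 10  9  9 10  9  9 
388  9  9  9  9 10  9  9  9  9  9  9  9  9 10  9  9  5  5  5  7 17 10 10  7  8  8  7  8  8  8  9  9 10 10 10  9 10  9 10 10 10 10  9  9  9  9  9 10  9  9 
396  9  9  9  9  9  9  9  9  9  9  9  9  9  9 10  9  9  6  6  6 10  7  6  7  7  8  7  8  9  9 10  9 10  9 10 10 10 10 10 10 10 10  9  9 10  9  9  9  9  9
```

Run:
```python
from h import *
g=cv2.cvtColor(cams.read_camera("side")["image"],6)
print("     "+"".join("%3d"%(u%100) for u in range(222,332,3)))
for v in range(170,246,2): print(v,"".join(" %2d"%(x//10) for x in g[v,222:332:3]))
```

```text
22 25 28 31 34 37 40 43 46 49 52 55 58 61 64 67 70 73 76 79 82 85 88 91 94 97  0  3  6  9 12 15 18 21 24 27 30
170  22 22 22 22 21 20 20 20 20 20 20 20 20 20 20 20 20 21 23 22 22 22 22 22 22 22 22 22 22 22 23 22 22 22 22 22 21
172  22 22 22 22 22 21 20 20 20 20 20 20 20 20 20 20 21 22 22 22 22 23 22 22 22 22 22 22 22 22 22 22 22 22 22 22 22
174  22 22 22 22 22 22 22 21 20 20 20 20 20 20 20 21 22 22 22 22 22 23 22 22 22 23 22 22 22 22 22 22 22 22 22 22 22
176  22 22 22 22 22 22 23 22 21 20 20 20 20 21 22 22 22 22 22 22 22 19 22 22 22 22 22 22 22 22 22 23 22 22 22 22 22
178  22 22 22 23 22 22 22 21 20 20 20 21 22 22 22 23 23 22 21 18 13  9 21 22 22 22 22 22 22 22 22 22 22 22 22 22 22
180  22 22 22 22 22 23 22 20 20 21 21 22 22 23 22 22 19 15 10  8  8  7 13 23 22 23 23 22 22 22 22 22 22 22 22 22 18
182  22 23 22 22 22 21 20 20 20 22 22 22 22 22 19 13  9  7  7  9 10  7  6 19 23 22 23 22 22 22 22 22 23 22 22 18 14
184  22 22 22 22 21 20 20 20 22 23 22 20 16 11  8  8  8 10 12 14 13 12  7 10 22 23 22 22 22 20 21 22 22 22 22 15 14
186  22 22 22 21 20 20 20 22 22 19 14 10  8  7  8 10 14 14 13
[... 2718 characters left out ...]
2 22
234  22 22 22 22 22 23 22 23 18 14 10  9  7  7  8  8  7  8  9 14 18 21 22 23 22 22 22 22 22 22 22 22 22 22 22 23 22
236  22 22 22 22 22 23 22 22 19 17 13 10  7  8  8  8  9 14 19 21 22 22 22 22 22 22 22 22 23 22 22 22 22 22 22 22 22
238  22 22 23 22 22 22 22 22 22 22 21 10  9  8 10 14 19 22 22 23 22 22 22 22 22 22 22 22 23 22 22 22 22 23 23 23 22
240  22 23 23 22 22 22 22 22 22 22 23 16 11 15 20 22 22 22 23 22 22 22 22 22 22 22 22 22 22 22 22 22 22 22 22 22 22
242  22 22 22 22 22 22 22 22 22 23 22 21 21 22 23 22 22 22 22 22 22 23 22 22 22 22 22 22 22 22 22 22 22 22 22 22 23
244  23 22 22 22 22 22 22 22 22 22 22 22 22 23 22 23 22 22 22 22 22 22 22 22 22 22 22 23 23 22 22 22 22 22 23 22 22
```

The side map shows the small pan's trailing end wall as a lit trapezoid with corners at about (256,199.5), (310,184.5), (309.5,204) and (264.5,215), so it is tipped up. I'll solve its pose from those corners.

Run:
```python
from h import *
c=cams.read_camera("side")
O=np.array([(-50,-69,28),(50,-69,28),(41,-58,0),(-41,-58,0)],float)
I=np.array([(256,199.5),(310,184.5),(309.5,204),(264.5,215)])
T=c["T"]
n,rv,tv,e=cv2.solvePnPGeneric(O,I,c["K"],np.array([c["k1"],0,0,0.]),flags=cv2.SOLVEPNP_IPPE)
for r,t,er in zip(rv,tv,e):
    Rm=T[:3,:3]@cv2.Rodrigues(r)[0]
    w=lambda p:(T[:3,:3]@(cv2.Rodrigues(r)[0]@p+t[:,0])+1000*T[:3,3])
    print("err",er)
    for nm,p in (("rimT",(0,-69,28)),("baseT",(0,-58,0)),("baseL",(0,58,0)),("rimL",(0,69,28)),("rimTn",(-50,-69,28)),("rimTf",(50,-69,28))):
        q=w(np.array(p,float)); print(nm,st([q/1000])[0],q[2].round(1))
```

```text
err [0.21529727]
rimT [ -1.5 -58. ] 132.9
baseT [ -2.9 -76.2] 109.0
baseL [ 59.6 -34.7] 20.6
rimL [72.9 -8.6] 27.7
rimTn [-41.6 -33.1] 116.3
rimTf [ 38.5 -82.9] 149.6
err [0.52447455]
rimT [ -0.5 -60.4] 134.6
baseT [ -1.4 -77.4] 109.8
baseL [ -8.3 -12.1] 14.1
rimL [-8.7 17.3] 20.8
rimTn [-50.4 -61.7] 137.3
rimTf [ 49.5 -59.1] 131.9
```

The small pan stands at about 57°. Its trailing rim is at station (0,−60), z≈135, and its leading rim is wedged low in the bigger pan's taper. I'll grip the trailing wall with a tilted tool, ease it loose, bring it forward and lay it down.

```bash
cat >> h.py <<'E'
def plan2(xsz,phi,tag=""): # station x,y, z mm ; tool x along station x, leaning phi deg (top toward +y)
    s=bot.read_state(); p=s["tool_pos"]*1000; r=R.from_rotvec(s["tcp_rot"])
    f=np.radians(phi); M=np.array([[1,0,0],[0,-np.cos(f),np.sin(f)],[0,-np.sin(f),-np.cos(f)]]).T
    S=R.from_euler('z',np.degrees(A),degrees=True); x=S.apply(np.array([xsz[0],xsz[1],0.]))+[*W,xsz[2]]
    d=r.inv().apply(x-p); t=(r.inv()*(S*R.from_matrix(M))).as_rotvec(degrees=True)
    print(tag,"now",st([p/1000])[0],p[2].round(1),"shift/250",(d/250).round(3),"turn/45",(t/45).round(3),"F",s["wrist_force"].round(1),"w",round(s["width"],3),"t",round(s["time"],2))
E
python3 - <<'E'
from h import *
print(bot.read_state()["q"].round(2)); plan2([0,60,210],0); plan2([0,-38,165],34)
E
```

```text
[ 0.44  0.13  1.97 -0.    1.04  0.41]
 now [  0.3 219. ] 122.9 shift/250 [-0.636  0.001 -0.348] turn/45 [-0.     0.     1.996] F [-0.6 -0.7  0.5] w 0.427 t 23.88
 now [  0.3 219. ] 122.9 shift/250 [-1.028  0.002 -0.168] turn/45 [-0.593 -0.59   1.932] F [-0.6 -0.7  0.5] w 0.427 t 23.88
```

>>> play_rows(rows=[[[0,0,-0.15],[0,0,0.15]],[[-0.1,0,-0.25],[0,0,0.3]],[[-0.2,0,-0.35],[0,0,0.45]],[[-0.33,0,-0.35],[0,0,0.6]],[[-0.46,0,-0.35],[0,0,0.75]],[[-0.58,0,-0.35],[0,0,0.9]],[[-0.636,0,-0.35],[0,0,1]],[[-0.636,0,-0.35],[0,0,1]],[[-0.636,0,-0.35],[0,0,1]]], claw=0.2)

```text
time: 24.63
tool_pos: [0.4976, 0.0997, 0.2107]
tcp_rot: [-2.884, -1.246, -0.001]
wrist_force: [0.0, 0.4, 0.1]
width: 0.6
grip_force: 0.0
```

Run:
```python
from h import *
plan2([0,-20,195],17); plan2([0,-38,165],34)
```

```text
now [ 0. 60.] 210.7 shift/250 [-0.226  0.227  0.063] turn/45 [-0.359 -0.148  0.989] F [0.  0.4 0.1] w 0.6 t 24.63
 now [ 0. 60.] 210.7 shift/250 [-0.277  0.278  0.182] turn/45 [-0.717 -0.296  0.966] F [0.  0.4 0.1] w 0.6 t 24.63
```

>>> play_rows(rows=[[[-0.04,0.04,0],[-0.1,-0.04,0.14]],[[-0.08,0.08,0],[-0.2,-0.08,0.28]],[[-0.12,0.12,0.02],[-0.3,-0.12,0.42]],[[-0.16,0.16,0.04],[-0.4,-0.17,0.56]],[[-0.2,0.2,0.07],[-0.5,-0.21,0.7]],[[-0.23,0.23,0.1],[-0.6,-0.25,0.83]],[[-0.26,0.26,0.14],[-0.717,-0.296,0.966]],[[-0.277,0.278,0.182],[-0.717,-0.296,0.966]],[[-0.277,0.278,0.182],[-0.717,-0.296,0.966]],[[-0.277,0.278,0.182],[-0.717,-0.296,0.966]],[[-0.277,0.278,0.182],[-0.717,-0.296,0.966]]])

```text
time: 25.55
tool_pos: [0.5012, 0.0036, 0.1654]
tcp_rot: [2.549, 0.049, 0.014]
wrist_force: [0.4, -0.1, 1.2]
width: 0.603
grip_force: 0.0
```

Run:
```python
from h import *
plan2([0,-65.5,123],34)
g=cv2.cvtColor(cams.read_camera("side")["image"],6)
for v in range(178,224,4): print(v,"".join(" %2d"%(x//10) for x in g[v,237:330:3]))
```

```text
now [  0.6 -36.1] 165.4 shift/250 [-0.003  0.003  0.206] turn/45 [-0.001 -0.003  0.006] F [ 0.4 -0.1  1.2] w 0.603 t 25.55
178  20 20 20 20 21 20 21 20 21 20 20 21 20 19 16 11  9 20 23 23 23 23 23 23 23 22 22 23 23 23 23
182  21 21 20 20 21 20 20 21 19 16 12  9  7  8  9 10  7  7 20 23 23 23 23 23 23 23 23 22 23 23 18
186  19 21 21 19 17 13 10  8  8  8 10 13 14 12 11  9 13  8  6 18 23 21 20 17 13 21 23 23 23 23 17
190  10  8  8  8  8  9 11 13 14 12 10 10 11 11 11  9 12 17 16 13 11 12 13 13 13 22 23 23 23 23 23
194   7  8 13 15 12 10 10 11 11 11 12 13 16 16 14 12 12 12 13 13 13 13 13 14 13 23 23 23 23 23 22
198   8  8 11 11 11 11 12 16 16 14 12 12 12 13 14 14 13 13 14 14 14 13 14 14 13 22 23 23 23 23 23
202   8  9 10 12 11 11  8 11 13 13 14 13 13 13 13 14 14 13 14 13 14 13 13 14 14 23 22 23 23 23 23
206   8  8  9 11 11 10  6  6 13 14 14 13 13 13 14 13 14 13 14 13 10  7  6  6  7 18 23 23 23 23 23
210  11  9 10 14 16 10  6  6  7 13 13 14 14 14 13 11  9  6  6  6  6  6  6 13  9  6 17 23 23 23 23
214  14  8  9 10 14  7  6  6  6  9 11 10  7  6  6  5  6  6  6  6  6  6  8  7 13 11  6 14 23 23 23
218  14 14  7  8 10  6  6  7  6  5  6  5  6  6  6  5  6  6  6  6  6  7  8  8  7 12 11  5 12 22 23
222  17 15 12  8  6  7  7  6  6  6  6  6  6  6  6  6  6  6  6  7 13 10  7  7  7  9 15 19 22 23 23
```

>>> play_rows(rows=[[[0,0,0.05],[0,0,0]],[[0,0,0.1],[0,0,0]],[[0,0,0.14],[0,0,0]],[[0,0,0.17],[0,0,0]],[[0,0,0.19],[0,0,0]],[[0,0,0.2],[0,0,0]],[[0,0,0.2],[0,0,0]]])

```text
time: 26.18
tool_pos: [0.5013, -0.0259, 0.1229]
tcp_rot: [2.547, 0.044, 0.011]
wrist_force: [-0.6, 0.2, -0.4]
width: 0.6
grip_force: 0.0
```

>>> play_rows(rows=[[[0,0,0],[0,0,0]],[[0,0,0],[0,0,0]],[[0,0,0],[0,0,0]],[[0,0,0],[0,0,0]],[[0,0,0],[0,0,0]],[[0,0,0],[0,0,0]],[[0,0,0],[0,0,0]],[[0,0,0],[0,0,0]]], claw=-1, newtons=25)

```text
time: 26.85
tool_pos: [0.5046, -0.0309, 0.1327]
tcp_rot: [2.531, 0.042, 0.018]
wrist_force: [-5.3, -16.5, 30.1]
width: 0.042
grip_force: 28.0
```

Run:
```python
from h import *
plan2([0,-60,135],34)
```

```text
now [  2.7 -70.8] 132.7 shift/250 [-0.011 -0.03  -0.032] turn/45 [ 0.022 -0.005 -0.002] F [ -5.3 -16.5  30.1] w 0.042 t 26.85
```

>>> play_rows(rows=[[[0,0.02,-0.01],[0,0,0]],[[0,0.04,-0.02],[0,0,0]],[[0,0.04,-0.02],[0,0,0]],[[0,0.04,-0.02],[0,0,0]]])

```text
time: 27.18
tool_pos: [0.5031, -0.0315, 0.1349]
tcp_rot: [2.545, 0.045, 0.016]
wrist_force: [1.3, -5.2, 5.9]
width: 0.041
grip_force: 26.4
```

>>> play_rows(rows=[[[0,0.01,-0.015],[0,0,0]],[[0,0.02,-0.03],[0,0,0]],[[0,0.03,-0.045],[0,0,0]],[[0,0.034,-0.05],[0,0,0]],[[0,0.034,-0.05],[0,0,0]]])

```text
time: 27.6
tool_pos: [0.5023, -0.0303, 0.1487]
tcp_rot: [2.548, 0.045, 0.014]
wrist_force: [0.3, -0.5, -1.8]
width: 0.042
grip_force: 26.0
```

Run:
```python
from seg import *
plan2([0,-60,150],34)
segs("side",(225,150,335,250),20,.06)
c=cams.read_camera("side");g=cv2.cvtColor(c["image"],6)
for v in range(166,242,3): print(v,"".join(" %2d"%(x//10) for x in g[v,228:333:3]))
```

```text
now [  0.4 -70.1] 148.7 shift/250 [-0.002 -0.03  -0.027] turn/45 [ 0.    -0.002  0.002] F [ 0.3 -0.5 -1.8] w 0.042 t 27.6
side [275.3, 182.8, 254.4, 187.9] st@0.06 [[38.0, 84.6], [-6.6, 86.6]]
side [226.6, 192.9, 273.8, 180.0] st@0.06 [[-61.6, 95.6], [39.2, 95.9]]
side [286.6, 199.6, 307.3, 193.3] st@0.06 [[34.3, 17.6], [79.0, 18.3]]
side [267.2, 204.8, 286.4, 199.3] st@0.06 [[-5.4, 19.1], [34.3, 18.6]]
side [314.9, 223.1, 256.9, 241.8] st@0.06 [[49.5, -74.7], [-60.6, -74.4]]
side [304.7, 199.0, 323.4, 219.8] st@0.06 [[66.0, 2.7], [67.4, -73.3]]
166  23 23 23 23 23 23 23 23 22 23 23 23 23 18  6  1  2  1  2  6 22 23 23 23 23 23 23 23 23 23 23 22 22 22 22
169  23 23 23 23 22 22 21 21 21 21 22 23 23 23 21  7  8  2  2  3 19 23 23 23 23 23 23 23 23 22 23 22 23 22 22
172  23 23 23 22 21 20 21 20 20 21 21 20 21 22 22 11  9  4  2  2 14 23 23 23 23 23 23 23 23 23 23 22 23 23 22
175  23 23 21 20 21 20 21 21 20 21 20 20 20 21 21 15  7  5  4  3  9 23 23 23 22 22 20 19 23 23 23 23 22 22 22
178  23 21 20 20 20 21 20 21 21 20 20 21 21 21 21 19  5  8  3  2  4 19 20 18 14 13 13 18 23 23 23 23 23 23 2
[... 1611 characters left out ...]
8 10 14  8  7  7  8 12 21 22 23 23 23 23
226  23 23 23 23 23 22 13  8  7  7  7  6  6  6  6  7  7  8  8  8  8  8 10 15 12 13 18 22 23 23 23 23 23 23 23
229  23 23 23 23 23 20 15 10  8  7  6  6  6  7  8  8  8  8  8  8  8  9 14 19 20 22 23 23 23 23 23 23 23 23 23
232  23 23 23 22 23 15 15 14  8  7  7  8  8  8  8  8  8  8  9 14 18 20 21 22 23 23 23 23 23 23 23 23 23 23 23
235  23 23 23 23 22 18 15 15 11  8  8  8  8  8  8 10 13 19 22 23 23 23 23 23 23 23 23 23 23 23 23 23 23 23 23
238  23 23 23 22 23 23 23 22 21 11  8  8 10 15 20 22 23 23 23 23 23 23 23 23 23 22 23 23 23 23 23 23 23 23 23
241  23 23 23 23 23 23 23 23 23 20 16 21 23 23 23 23 23 23 22 23 23 23 23 23 23 23 23 23 23 23 23 23 23 23 23
```

```bash
cat > pp.py <<'E'
from h import *
def pnp(I):
    c=cams.read_camera("side"); T=c["T"]
    O=np.array([(-50,-69,28),(50,-69,28),(41,-58,0),(-41,-58,0)],float)
    n,rv,tv,e=cv2.solvePnPGeneric(O,np.array(I,float),c["K"],np.array([c["k1"],0,0,0.]),flags=cv2.SOLVEPNP_IPPE)
    for r,t,er in zip(rv,tv,e):
        print("err",er)
        for nm,p in (("rimT",(0,-69,28)),("baseT",(0,-58,0)),("baseL",(0,58,0)),("rimL",(0,69,28))):
            q=T[:3,:3]@(cv2.Rodrigues(r)[0]@np.array(p,float)+t[:,0])+1000*T[:3,3]; print(nm,st([q/1000])[0],q[2].round(1))
E
python3 -c "
from pp import *
pnp([(254.5,188),(309,175),(306.5,194),(266,204.7)])"
```

```text
err [0.74798162]
rimT [ -3.6 -69.8] 161.9
baseT [ -4.9 -85.3] 136.2
baseL [-28.5 -16.4] 45.9
rimL [-31.8  12.2] 54.5
err [0.9115945]
rimT [ -6.1 -69.3] 161.7
baseT [ -8.3 -87.3] 137.7
baseL [ 66.7 -56.6] 54.7
rimL [ 83.1 -32.7] 63.0
```

Run:
```python
from h import *
for th,sL,zL in((55,-4,42),(55,36,37),(47,39,33),(40,42,32),(32,45,31),(25,48,30),(15,50,29)):
    t=np.radians(th);f=np.radians(th-21)
    r=np.array([sL-127*np.cos(t)+28*np.sin(t),zL+127*np.sin(t)+28*np.cos(t)])-13*np.array([np.sin(f),np.cos(f)])
    plan2([0,*r],th-21,str((th,r.round())))
```

```text
(55, array([-61., 151.])) now [  0.  -70.3] 148.2 shift/250 [-0.    -0.023 -0.031] turn/45 [ 0.001 -0.001  0.002] F [-0.2 -0.  -1.4] w 0.043 t 27.75
(55, array([-21., 146.])) now [  0.  -70.3] 148.2 shift/250 [ 0.    -0.167 -0.104] turn/45 [ 0.001 -0.001  0.002] F [-0.2 -0.  -1.4] w 0.043 t 27.75
(47, array([-33., 133.])) now [  0.  -70.3] 148.2 shift/250 [ 0.    -0.158 -0.035] turn/45 [ 0.179 -0.001  0.003] F [-0.2 -0.  -1.4] w 0.043 t 27.75
(40, array([-42., 123.])) now [  0.  -70.3] 148.2 shift/250 [ 0.    -0.152  0.02 ] turn/45 [ 0.334 -0.     0.003] F [-0.2 -0.  -1.4] w 0.043 t 27.75
(32, array([-50., 109.])) now [  0.  -70.3] 148.2 shift/250 [ 0.    -0.153  0.084] turn/45 [ 0.512 -0.     0.003] F [-0.2 -0.  -1.4] w 0.043 t 27.75
(25, array([-56.,  96.])) now [  0.  -70.3] 148.2 shift/250 [ 0.    -0.164  0.141] turn/45 [ 0.667 -0.     0.003] F [-0.2 -0.  -1.4] w 0.043 t 27.75
(15, array([-64.,  76.])) now [  0.  -70.3] 148.2 shift/250 [ 0.    -0.182  0.225] turn/45 [0.89  0.    0.003] F [-0.2 -0.  -1.4] w 0.043 t 27.75
```

Translate forward first, then check the force.

>>> play_rows(rows=[[[0,-0.03,-0.03],[0,0,0]],[[0,-0.06,-0.05],[0,0,0]],[[0,-0.09,-0.065],[0,0,0]],[[0,-0.12,-0.08],[0,0,0]],[[0,-0.145,-0.093],[0,0,0]],[[0,-0.167,-0.104],[0,0,0]],[[0,-0.165,-0.09],[0,0,0.0]],[[0,-0.162,-0.06],[0.09,0,0]],[[0,-0.158,-0.035],[0.18,0,0]],[[0,-0.158,-0.035],[0.18,0,0]]])

```text
time: 28.58
tool_pos: [0.5005, 0.0052, 0.1338]
tcp_rot: [2.689, 0.045, 0.01]
wrist_force: [0.0, -0.3, -1.3]
width: 0.043
grip_force: 26.0
```

>>> play_rows(rows=[[[0,0,0],[0,0,0]]])

```text
time: 28.67
tool_pos: [0.5004, 0.0057, 0.1338]
tcp_rot: [2.687, 0.044, 0.01]
wrist_force: [0.1, -0.1, -1.9]
width: 0.04
grip_force: 26.0
```

Run:
```python
from h import *
for th,sL,zL in((40,42,32),(32,45,31),(25,48,30),(15,50,29)):
    t=np.radians(th);f=np.radians(th-21)
    r=np.array([sL-127*np.cos(t)+28*np.sin(t),zL+127*np.sin(t)+28*np.cos(t)])-13*np.array([np.sin(f),np.cos(f)])
    plan2([0,*r],th-21,str((th,r.round())))
```

```text
(40, array([-42., 123.])) now [ -0.2 -34. ] 133.8 shift/250 [0.001 0.008 0.053] turn/45 [ 0.156  0.    -0.001] F [ 0.1 -0.1 -1.9] w 0.04 t 28.67
(32, array([-50., 109.])) now [ -0.2 -34. ] 133.8 shift/250 [0.001 0.016 0.117] turn/45 [ 0.334  0.    -0.001] F [ 0.1 -0.1 -1.9] w 0.04 t 28.67
(25, array([-56.,  96.])) now [ -0.2 -34. ] 133.8 shift/250 [0.001 0.013 0.175] turn/45 [ 0.489  0.    -0.001] F [ 0.1 -0.1 -1.9] w 0.04 t 28.67
(15, array([-64.,  76.])) now [ -0.2 -34. ] 133.8 shift/250 [0.001 0.007 0.261] turn/45 [ 0.712  0.    -0.001] F [ 0.1 -0.1 -1.9] w 0.04 t 28.67
```

Free and held. Now lay it down to about 25°, then 15°.

>>> play_rows(rows=[[[0,0.004,0.027],[0.08,0,0]],[[0,0.008,0.053],[0.156,0,0]],[[0,0.012,0.085],[0.245,0,0]],[[0,0.016,0.117],[0.334,0,0]],[[0,0.015,0.146],[0.41,0,0]],[[0,0.013,0.175],[0.489,0,0]],[[0,0.013,0.175],[0.489,0,0]],[[0,0.013,0.175],[0.489,0,0]]])

```text
time: 29.33
tool_pos: [0.501, -0.016, 0.0953]
tcp_rot: [3.07, 0.051, -0.001]
wrist_force: [0.2, -0.4, -0.7]
width: 0.038
grip_force: 26.0
```

Run:
```python
from h import *
for th,sL,zL in((20,49,29),(15,50,29)):
    t=np.radians(th);f=np.radians(th-21)
    r=np.array([sL-127*np.cos(t)+28*np.sin(t),zL+127*np.sin(t)+28*np.cos(t)])-13*np.array([np.sin(f),np.cos(f)])
    plan2([0,*r],th-21,str((th,r.round())))
```

```text
(20, array([-61.,  86.])) now [ -0.3 -55.7] 95.3 shift/250 [0.001 0.017 0.04 ] turn/45 [ 0.112  0.003 -0.   ] F [ 0.2 -0.4 -0.7] w 0.038 t 29.33
(15, array([-64.,  76.])) now [ -0.3 -55.7] 95.3 shift/250 [0.001 0.028 0.08 ] turn/45 [ 0.223  0.002 -0.   ] F [ 0.2 -0.4 -0.7] w 0.038 t 29.33
```

>>> play_rows(rows=[[[0,0.008,0.02],[0.056,0,0]],[[0,0.017,0.04],[0.112,0,0]],[[0,0.022,0.06],[0.17,0,0]],[[0,0.028,0.08],[0.223,0,0]],[[0,0.028,0.08],[0.223,0,0]],[[0,0.028,0.08],[0.223,0,0]]])

```text
time: 29.83
tool_pos: [0.5016, -0.0233, 0.076]
tcp_rot: [-3.037, -0.053, 0.005]
wrist_force: [-0.6, -0.7, -0.3]
width: 0.039
grip_force: 26.0
```

Run:
```python
from seg import *
plan2([0,-64,110],-6)
segs("top",(232,212,362,310),14,.055)
segs("side",(220,160,335,250),16,.055)
```

```text
now [ -0. -63.] 76.0 shift/250 [-0.    -0.01  -0.136] turn/45 [0.    0.002 0.002] F [-0.6 -0.7 -0.3] w 0.039 t 29.83
top [275.1, 226.1, 319.3, 223.4] st@0.055 [[63.4, 31.6], [63.9, -47.4]]
top [341.3, 223.6, 361.7, 227.8] st@0.055 [[61.5, -86.5], [52.2, -122.4]]
top [244.3, 227.6, 267.3, 226.0] st@0.055 [[63.6, 86.7], [64.2, 45.6]]
top [281.8, 227.3, 261.4, 228.4] st@0.055 [[60.6, 19.8], [60.5, 56.3]]
top [303.0, 228.6, 286.8, 228.8] st@0.055 [[56.2, -18.0], [57.4, 11.0]]
top [253.9, 234.6, 316.0, 230.3] st@0.055 [[50.3, 70.1], [52.1, -40.8]]
top [314.3, 232.6, 258.9, 236.2] st@0.055 [[48.0, -37.7], [46.9, 61.4]]
top [260.6, 238.2, 308.5, 235.6] st@0.055 [[43.1, 58.5], [43.3, -27.1]]
top [307.6, 240.0, 272.7, 242.0] st@0.055 [[35.6, -25.1], [35.3, 37.3]]
top [271.0, 284.4, 292.2, 283.9] st@0.055 [[-39.3, 43.8], [-40.3, 6.2]]
top [306.4, 287.9, 282.2, 288.9] st@0.055 [[-48.7, -18.5], [-48.1, 24.3]]
top [329.0, 290.2, 315.2, 287.5] st@0.055 [[-54.8, -58.3], [-48.8, -34.2]]
top [281.8, 288.9, 263.0, 289.5] st@0.055 [[-48.2, 25.0], [-47.6, 58.2]]
top [270.5, 291.8, 288.1, 291.5] st@0.055
[... 1311 characters left out ...]
0.055 [[22.0, 76.2], [-57.3, 74.5]]
side [234.7, 201.7, 271.1, 191.1] st@0.055 [[-55.2, 65.7], [21.2, 66.9]]
side [270.6, 194.3, 237.3, 203.7] st@0.055 [[16.1, 56.6], [-52.8, 56.8]]
side [237.1, 205.4, 250.0, 217.9] st@0.055 [[-55.1, 51.4], [-46.6, 1.7]]
side [294.9, 215.2, 310.3, 210.4] st@0.055 [[30.2, -29.9], [62.0, -29.8]]
side [322.5, 220.5, 288.9, 231.3] st@0.055 [[68.0, -68.5], [1.1, -68.4]]
side [268.0, 243.8, 252.5, 248.4] st@0.055 [[-44.1, -82.7], [-71.5, -81.5]]
side [245.0, 223.6, 234.1, 204.9] st@0.055 [[-60.3, -10.3], [-59.5, 55.9]]
side [270.5, 180.5, 261.1, 160.4] st@0.055 [[35.2, 105.2], [48.0, 194.8]]
side [309.6, 204.0, 323.0, 219.7] st@0.055 [[70.0, -10.3], [69.9, -66.9]]
```

The leading rim sits near the +y wall and the pan is square (far rim at x≈50). I'll release it.

>>> play_rows(rows=[[[0,0,0],[0,0,0]],[[0,0,0],[0,0,0]],[[0,0,0],[0,0,0]],[[0,0,-0.1],[0,0,0]],[[0,0,-0.2],[0,0,0]],[[0,0,-0.3],[0,0,0]],[[0,0,-0.35],[0,0,0]],[[0,0,-0.35],[0,0,0]]], claw=-0.6)

```text
time: 30.6
tool_pos: [0.5049, -0.0333, 0.1671]
tcp_rot: [-3.036, -0.053, -0.008]
wrist_force: [0.2, -0.8, -1.3]
width: 0.198
grip_force: 0.0
```

Run:
```python
from seg import *
plan2([0,-40,110],0)
segs("top",(232,212,362,310),14,.055)
c=cams.read_camera("side");g=cv2.cvtColor(c["image"],6)
for v in range(172,244,3): print(v,"".join(" %2d"%(x//10) for x in g[v,222:330:3]))
```

```text
now [  3.  -73.2] 167.1 shift/250 [-0.013 -0.108  0.241] turn/45 [-0.133 -0.009  0.003] F [ 0.2 -0.8 -1.3] w 0.198 t 30.6
top [311.4, 223.8, 328.9, 222.6] st@0.055 [[64.0, -33.4], [64.4, -64.6]]
top [283.9, 225.8, 311.4, 223.7] st@0.055 [[63.0, 15.9], [64.1, -33.4]]
top [255.1, 226.7, 285.9, 225.3] st@0.055 [[64.2, 67.4], [63.7, 12.3]]
top [276.0, 227.8, 258.0, 228.4] st@0.055 [[60.2, 30.2], [60.8, 62.3]]
top [302.6, 228.4, 284.6, 229.2] st@0.055 [[56.7, -17.2], [57.0, 14.8]]
top [253.9, 234.8, 325.6, 229.5] st@0.055 [[49.9, 70.1], [52.5, -58.1]]
top [323.1, 231.9, 260.1, 236.7] st@0.055 [[48.4, -53.4], [45.8, 59.3]]
top [262.3, 239.1, 321.4, 234.5] st@0.055 [[41.4, 55.6], [44.1, -50.1]]
top [318.9, 238.7, 265.9, 242.8] st@0.055 [[36.9, -45.3], [34.6, 49.3]]
top [272.5, 285.1, 302.7, 282.7] st@0.055 [[-40.7, 41.1], [-39.2, -12.5]]
top [294.8, 288.0, 265.5, 290.3] st@0.055 [[-47.7, 2.0], [-49.1, 54.0]]
top [262.6, 292.9, 312.7, 289.4] st@0.055 [[-53.5, 59.3], [-51.8, -29.5]]
top [286.9, 294.0, 258.0, 296.2] st@0.055 [[-57.6, 16.5], [-58.9, 67.7]]
top [257.2, 298.4, 286.0, 296.6] st@0.
[... 3215 characters left out ...]
8 14 14 21 22 23 23 23
226  15 15 15 14 16 14 15 15 13  8 11 16 17 17 18 18 17 17 18 18 17 17 17 17 17 16  9 13 17 21 22 22 21 22 22 22
229  15 15 15 15 15 15 14 15 14 10  9 13 17 17 17 17 18 17 17 17 18 17 17 17 18 20 20 21 21 21 21 21 20 21 21 21
232  15 15 15 15 15 15 15 14 15 14  8 10 16 17 17 17 17 17 17 18 17 18 19 20 20 21 20 21 21 21 21 21 21 21 21 21
235  15 15 15 15 15 14 15 15 15 15 12  8 11 17 17 17 17 17 19 22 21 21 21 21 21 21 21 21 21 20 21 21 21 21 21 21
238  14 15 15 14 14 15 15 15 15 15 14 10  9 13 17 16 13 15 20 21 20 21 21 20 21 21 21 20 21 21 21 21 21 21 21 21
241  14 15 15 15 14 15 15 15 14 14 14 12  9 11 12 11 11 11 11 19 20 21 20 20 21 21 21 21 21 21 21 21 21 21 21 21
```

The small pan has dropped in, but it sits about 8 mm toward −y. I'll nudge it +y from inside with shut fingers and then press its floor.

```bash
python3 -c "
from h import *
plan2([0,18,100],0);plan2([0,18,40],0)"
```

```text
now [  0.3 -72.5] 163.2 shift/250 [-0.001 -0.333  0.29 ] turn/45 [-0.135 -0.001  0.002] F [ 0.3 -0.1 -0.1] w 0.201 t 30.7
 now [  0.3 -72.5] 163.2 shift/250 [-0.001 -0.308  0.528] turn/45 [-0.135 -0.001  0.002] F [ 0.3 -0.1 -0.1] w 0.201 t 30.7
```

>>> play_rows(rows=[[[0,-0.12,0],[-0.135,0,0]],[[0,-0.25,0.1],[-0.135,0,0]],[[0,-0.333,0.22],[-0.135,0,0]],[[0,-0.333,0.29],[-0.135,0,0]],[[0,-0.325,0.38],[-0.135,0,0]],[[0,-0.315,0.46],[-0.135,0,0]],[[0,-0.31,0.51],[-0.135,0,0]],[[0,-0.308,0.528],[-0.135,0,0]],[[0,-0.308,0.528],[-0.135,0,0]],[[0,-0.308,0.528],[-0.135,0,0]]], claw=-1)

```text
time: 31.53
tool_pos: [0.4981, 0.0577, 0.0393]
tcp_rot: [-3.141, -0.055, 0.003]
wrist_force: [-0.3, 0.4, 0.5]
width: -0.005
grip_force: 0.0
```

>>> play_rows(rows=[[[0,-0.02,0.008],[0,0,0]],[[0,-0.04,0.016],[0,0,0]],[[0,-0.06,0.016],[0,0,0]],[[0,-0.072,0.016],[0,0,0]],[[0,-0.072,0.016],[0,0,0]]])

```text
time: 31.95
tool_pos: [0.4986, 0.0765, 0.0366]
tcp_rot: [-3.14, -0.056, -0.001]
wrist_force: [-1.3, 0.7, 0.6]
width: 0.001
grip_force: 0.0
```

>>> play_rows(rows=[[[0,-0.012,0],[0,0,0]],[[0,-0.024,0],[0,0,0]],[[0,-0.036,0],[0,0,0]],[[0,-0.036,0],[0,0,0]]])

```text
time: 32.28
tool_pos: [0.4981, 0.0851, 0.0363]
tcp_rot: [-3.141, -0.055, -0.0]
wrist_force: [0.3, 0.3, 0.1]
width: -0.001
grip_force: 0.0
```

```bash
python3 -c "
from seg import *
plan2([0,0,40],0)
segs('side',(220,170,335,250),20,.055)"
```

```text
now [ 0.1 45.5] 36.3 shift/250 [-0.001  0.182 -0.015] turn/45 [-0.001 -0.     0.003] F [0.3 0.3 0.1] w -0.001 t 32.28
side [316.5, 222.4, 256.3, 242.1] st@0.055 [[55.8, -68.3], [-60.2, -69.0]]
side [256.9, 241.5, 233.3, 204.7] st@0.055 [[-58.6, -67.9], [-60.7, 57.3]]
side [240.9, 212.4, 259.7, 239.0] st@0.055 [[-55.8, 26.2], [-52.1, -64.0]]
side [256.5, 230.3, 244.6, 212.4] st@0.055 [[-48.7, -38.7], [-49.7, 22.8]]
side [299.3, 226.9, 284.6, 209.3] st@0.055 [[22.6, -65.7], [20.6, -3.5]]
side [282.2, 193.1, 308.1, 223.5] st@0.055 [[38.1, 49.5], [40.9, -64.1]]
side [311.4, 223.2, 282.1, 189.5] st@0.055 [[46.6, -66.0], [43.2, 61.8]]
side [282.9, 187.1, 313.2, 221.8] st@0.055 [[48.0, 69.4], [51.2, -63.9]]
side [316.0, 220.7, 284.6, 184.9] st@0.055 [[57.2, -63.5], [54.3, 75.3]]
side [285.1, 176.5, 323.1, 219.7] st@0.055 [[68.4, 105.4], [69.9, -66.9]]
```

>>> play_rows(rows=[[[0,0.05,-0.02],[0,0,0]],[[0,0.15,-0.03],[0,0,0]],[[0,0.25,-0.03],[0,0,0]],[[0,0.3,-0.02],[0,0,0]],[[0,0.3,0],[0,0,0]],[[0,0.3,0.012],[0,0,0]],[[0,0.3,0.02],[0,0,0]],[[0,0.3,0.02],[0,0,0]]])

```text
time: 33.0
tool_pos: [0.5, 0.0102, 0.0304]
tcp_rot: [-3.14, -0.056, 0.002]
wrist_force: [0.3, 0.4, -0.6]
width: -0.001
grip_force: 0.0
```

>>> play_rows(rows=[[[0,0,0.004],[0,0,0]],[[0,0,0.008],[0,0,0]],[[0,0,0.008],[0,0,0]]])

```text
time: 33.25
tool_pos: [0.5004, 0.0104, 0.03]
tcp_rot: [-3.141, -0.057, 0.002]
wrist_force: [-3.5, -0.6, 9.1]
width: 0.001
grip_force: 4.3
```

>>> play_rows(rows=[[[0,0,-0.04],[0,0,0]],[[0,-0.12,-0.05],[0,0,0]],[[0,-0.22,-0.03],[0,0,0]],[[0,-0.22,-0.01],[0,0,0]],[[0,-0.22,0],[0,0,0]],[[0,-0.22,0],[0,0,0]]])

```text
time: 33.75
tool_pos: [0.4991, 0.0658, 0.03]
tcp_rot: [-3.14, -0.057, -0.0]
wrist_force: [-1.4, 4.2, 6.2]
width: -0.001
grip_force: 2.9
```

>>> play_rows(rows=[[[0,0,-0.2],[0,0,0]],[[0,0,-0.35],[0,0,0]],[[0,-0.2,-0.45],[0,0,0]],[[0,-0.45,-0.5],[0,0,0]],[[0,-0.7,-0.5],[0,0,0]],[[0,-0.85,-0.5],[0,0,0]],[[0,-0.85,-0.5],[0,0,0]],[[0,-0.85,-0.5],[0,0,0]]])

```text
time: 34.42
tool_pos: [0.4914, 0.2817, 0.1553]
tcp_rot: [-3.138, -0.06, -0.003]
wrist_force: [0.2, -0.5, 1.2]
width: 0.001
grip_force: 0.0
```

Run:
```python
from seg import *
plan2([0,0,40],0)
segs("top",(232,212,362,310),18,.058)
c=cams.read_camera("top");g=cv2.cvtColor(c["image"],6)
print(g[262,240:275].tolist(),g[262,315:350].tolist())
for u in (285,288,291,294,297,300): print(u,g[218:240,u].tolist(),g[284:304,u].tolist())
```

```text
now [ -0.  242.1] 155.3 shift/250 [-0.005  0.97   0.458] turn/45 [-0.004 -0.002  0.006] F [ 0.2 -0.5  1.2] w 0.001 t 34.42
top [320.5, 223.1, 339.3, 222.3] st@0.058 [[64.2, -49.6], [64.0, -83.1]]
top [275.5, 226.1, 320.2, 223.3] st@0.058 [[63.3, 30.5], [63.9, -49.0]]
top [244.3, 227.6, 268.0, 225.9] st@0.058 [[63.5, 86.3], [64.2, 44.0]]
top [253.9, 234.7, 336.8, 228.8] st@0.058 [[49.9, 69.8], [52.7, -78.0]]
top [332.7, 231.3, 256.8, 236.9] st@0.058 [[48.6, -70.4], [45.8, 64.7]]
top [260.1, 239.2, 331.4, 233.8] st@0.058 [[41.5, 59.0], [44.2, -67.9]]
top [327.3, 238.1, 263.9, 242.9] st@0.058 [[37.1, -60.2], [34.5, 52.6]]
top [269.6, 285.2, 329.7, 280.7] st@0.058 [[-40.4, 45.9], [-38.0, -60.3]]
top [336.4, 285.0, 263.4, 290.3] st@0.058 [[-46.0, -71.7], [-48.7, 57.3]]
top [260.5, 293.1, 337.2, 287.4] st@0.058 [[-53.3, 62.6], [-50.3, -72.8]]
top [341.4, 290.3, 305.1, 292.9] st@0.058 [[-55.8, -79.9], [-56.9, -16.0]]
top [305.1, 295.4, 342.7, 292.8] st@0.058 [[-61.3, -15.7], [-60.3, -82.0]]
top [286.9, 294.1, 258.0, 296.2] st@0.058 [[-57.3, 16.3], [-58.5, 67.3]]
top [343.8, 295.4, 324.7, 29
[... 1861 characters left out ...]
 56, 85, 123, 107, 65, 48, 53] [86, 72, 70, 75, 90, 117, 105, 65, 50, 53, 32, 11, 12, 60, 116, 158, 166, 165, 163, 165]
294 [165, 166, 166, 166, 164, 165, 146, 79, 12, 18, 52, 98, 125, 109, 68, 63, 107, 135, 107, 59, 49, 54] [79, 71, 70, 79, 107, 125, 100, 59, 50, 50, 32, 2, 24, 68, 121, 161, 166, 168, 165, 166]
297 [166, 168, 166, 167, 167, 165, 144, 76, 11, 17, 59, 108, 133, 105, 63, 72, 122, 135, 97, 61, 51, 60] [77, 71, 74, 86, 118, 130, 100, 64, 61, 49, 28, 8, 27, 76, 128, 161, 167, 165, 166, 164]
300 [164, 167, 164, 167, 165, 160, 133, 76, 53, 61, 80, 117, 139, 106, 60, 73, 115, 117, 79, 53, 52, 66] [74, 73, 72, 90, 118, 121, 84, 62, 59, 47, 24, 7, 32, 88, 136, 163, 164, 165, 166, 164]
```

Nested: the small pan's rim runs from y=65 to −73.5, and its floor is at z=30 at both ends. It is about 4–5 mm off centre with its base at the taper's foot, so I'll nudge it +y once more for margin.

>>> play_rows(rows=[[[0,0.2,0],[0,0,0]],[[0,0.4,0],[0,0,0]],[[0,0.6,0.05],[0,0,0]],[[0,0.75,0.15],[0,0,0]],[[0,0.85,0.25],[0,0,0]],[[0,0.87,0.36],[0,0,0]],[[0,0.87,0.43],[0,0,0]],[[0,0.87,0.475],[0,0,0]],[[0,0.87,0.475],[0,0,0]],[[0,0.87,0.475],[0,0,0]]])

```text
time: 35.35
tool_pos: [0.4985, 0.0592, 0.0353]
tcp_rot: [-3.141, -0.054, 0.002]
wrist_force: [0.8, 1.0, 0.1]
width: 0.0
grip_force: 0.0
```

>>> play_rows(rows=[[[0,-0.02,0],[0,0,0]],[[0,-0.04,0],[0,0,0]],[[0,-0.06,0],[0,0,0]],[[0,-0.08,0],[0,0,0]],[[0,-0.095,0],[0,0,0]],[[0,-0.11,0],[0,0,0]],[[0,-0.12,0],[0,0,0]],[[0,-0.12,0],[0,0,0]]])

```text
time: 36.02
tool_pos: [0.4983, 0.0903, 0.0359]
tcp_rot: [-3.141, -0.056, -0.001]
wrist_force: [0.7, 0.0, 1.2]
width: 0.002
grip_force: 0.3
```

>>> play_rows(rows=[[[0,0.03,0],[0,0,0]],[[0,0.06,-0.05],[0,0,0]],[[0,0.06,-0.2],[0,0,0]],[[0,0.06,-0.35],[0,0,0]],[[0,-0.1,-0.47],[0,0,0]],[[0,-0.3,-0.5],[0,0,0]],[[0,-0.5,-0.5],[0,0,0]],[[0,-0.7,-0.5],[0,0,0]],[[0,-0.8,-0.5],[0,0,0]],[[0,-0.8,-0.5],[0,0,0]]])

```text
time: 36.85
tool_pos: [0.4905, 0.2936, 0.1606]
tcp_rot: [-3.138, -0.058, -0.0]
wrist_force: [0.4, -0.4, 0.1]
width: -0.0
grip_force: 0.0
```

Run:
```python
from seg import *
plan2([0,0,40],0)
segs("top",(232,226,362,300),20,.055)
segs("side",(220,170,335,250),20,.055)
```

```text
now [ -0.6 254. ] 160.6 shift/250 [-1.000e-03  1.018e+00  4.790e-01] turn/45 [-0.004 -0.     0.005] F [ 0.4 -0.4  0.1] w -0.0 t 36.85
top [253.5, 234.7, 336.4, 228.9] st@0.055 [[50.1, 70.9], [52.6, -77.3]]
top [330.2, 231.7, 254.3, 237.0] st@0.055 [[48.2, -65.9], [45.9, 69.6]]
top [255.6, 239.4, 328.9, 234.3] st@0.055 [[41.5, 67.5], [43.7, -63.5]]
top [324.4, 238.3, 262.2, 243.2] st@0.055 [[37.0, -55.0], [34.2, 55.9]]
top [266.3, 285.4, 326.3, 281.2] st@0.055 [[-40.6, 52.1], [-38.8, -54.3]]
top [332.2, 285.4, 260.5, 290.5] st@0.055 [[-46.7, -64.2], [-49.0, 62.8]]
top [258.4, 293.1, 334.7, 287.8] st@0.055 [[-53.5, 66.7], [-51.1, -68.5]]
top [341.4, 290.4, 303.9, 292.9] st@0.055 [[-56.3, -80.0], [-57.1, -13.7]]
top [305.1, 295.4, 342.7, 292.9] st@0.055 [[-61.6, -15.6], [-60.7, -82.0]]
top [286.4, 294.1, 257.6, 296.2] st@0.055 [[-57.6, 17.2], [-58.8, 68.5]]
top [343.8, 295.6, 296.7, 297.7] st@0.055 [[-65.6, -83.9], [-65.0, -0.6]]
top [256.4, 298.4, 286.4, 296.6] st@0.055 [[-62.6, 70.7], [-62.0, 17.5]]
top [247.2, 299.6, 244.0, 228.2] st@0.055 [[-63.8, 87.1], [62.4, 87.4]]
top [247.7, 23
[... 828 characters left out ...]
@0.055 [[18.9, 19.9], [-48.4, 18.8]]
side [299.9, 228.0, 259.0, 241.3] st@0.055 [[22.2, -69.0], [-55.2, -69.2]]
side [256.9, 241.6, 226.4, 193.5] st@0.055 [[-58.8, -68.2], [-61.1, 101.4]]
side [235.7, 203.8, 259.6, 239.6] st@0.055 [[-55.7, 58.0], [-52.7, -65.5]]
side [299.0, 226.5, 278.5, 202.0] st@0.055 [[22.6, -64.3], [19.7, 24.4]]
side [297.4, 199.6, 284.0, 184.4] st@0.055 [[55.4, 14.4], [54.0, 77.8]]
side [280.5, 191.1, 307.9, 223.3] st@0.055 [[37.9, 58.0], [40.7, -63.5]]
side [310.9, 222.8, 281.3, 188.3] st@0.055 [[46.2, -64.7], [43.4, 66.7]]
side [283.5, 187.7, 312.9, 221.6] st@0.055 [[48.3, 66.8], [51.0, -63.3]]
side [285.3, 176.7, 323.1, 219.7] st@0.055 [[68.5, 104.4], [70.0, -66.9]]
```

Both pans are centred and level: the big rim runs +81/−78, the small rim +69/−68, and the small floor +54/−55. Handing in.

```bash
python3 -c "
from workcell import bot
print(bot.finish_job())"
```

```text
the job is handed in; nothing more can be done
None
```

The job is handed in at about 37 s: the bigger pan is pressed home with a clear snap and both catches looked to be over its rim, and the smaller pan lies flat and centred inside it, though its leading end wedged on the way in, so I gripped its rim and lifted it about 15 mm clear inside the well to lay it flat.

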